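# Put the bulldog clips away in the drawer tray

### The job

Gather all the loose bulldog clips into the open grey tray where it stands on the table, then carry the tray level by its middle handle, with every clip inside, and set it down flat in the opened drawer of the low one-drawer unit. Let go of the tray and close the drawer fully with the tray and the clips in it; leave the bundle of cards and the stapler where they are.

Things in the scene. Friction and masses are not known exactly. Their poses are not given: they have to be found in the camera images.
- tray: open grey tray, 94 (x) x 150 (y) mm, walls 28 high, walls and floor 3 thick, about 150 g. A 12 mm thick handle plate stands upright in the middle along the tray's x, parting it into two halves of 88 (x) x 66 (y) mm inside; it is 37 high, and over the middle 56 mm of x it rises to 60 above the underside: grip it there, fingers closing along the tray's y. Origin: centre of the underside, z up
- clip_0: black bulldog clip, 30 g, one of up to six alike, lying flat: 32 mm wide along its x, 43 long along y, 19 high. The solid jaw (32 wide) fills y from -21 to +3 mm; from there to y = +21 is a thin wire loop. Grip the jaw across x, about 9 mm from the origin towards -y. Origin: centre of the underside, z up. None from the start: this clip is absent
- clip_1: black bulldog clip, 30 g, one of up to six alike, lying flat: 32 mm wide along its x, 43 long along y, 19 high. The solid jaw (32 wide) fills y from -21 to +3 mm; from there to y = +21 is a thin wire loop. Grip the jaw across x, about 9 mm from the origin towards -y. Origin: centre of the underside, z up. None from the start: this clip is absent
- clip_2: black bulldog clip, 30 g, one of up to six alike, lying flat: 32 mm wide along its x, 43 long along y, 19 high. The solid jaw (32 wide) fills y from -21 to +3 mm; from there to y = +21 is a thin wire loop. Grip the jaw across x, about 9 mm from the origin towards -y. Origin: centre of the underside, z up. None from the start: this clip is absent
- clip_3: black bulldog clip, 30 g, one of up to six alike, lying flat: 32 mm wide along its x, 43 long along y, 19 high. The solid jaw (32 wide) fills y from -21 to +3 mm; from there to y = +21 is a thin wire loop. Grip the jaw across x, about 9 mm from the origin towards -y. Origin: centre of the underside, z up. None from the start: this clip is absent
- clip_4: black bulldog clip, 30 g, one of up to six alike, lying flat: 32 mm wide along its x, 43 long along y, 19 high. The solid jaw (32 wide) fills y from -21 to +3 mm; from there to y = +21 is a thin wire loop. Grip the jaw across x, about 9 mm from the origin towards -y. Origin: centre of the underside, z up. None from the start: this clip is absent
- clip_5: black bulldog clip, 30 g, one of up to six alike, lying flat: 32 mm wide along its x, 43 long along y, 19 high. The solid jaw (32 wide) fills y from -21 to +3 mm; from there to y = +21 is a thin wire loop. Grip the jaw across x, about 9 mm from the origin towards -y. Origin: centre of the underside, z up. None from the start: this clip is absent
- unit: low grey one-drawer unit fixed to the table, 190 mm deep (x), 220 wide (y), 105 high; its white drawer front is the -x face, roughly towards the robot. Origin: centre of the underside. Not the cream two-drawer case (135 high) in the left corner. A fixed black tape dispenser, 130 high, stands between the unit and the tray: carry things over it
- unit_drawer0 (a joint): drawer of the unit: 0 = shut, grows as it slides out along the unit's -x, stop at 0.125 m (fully open). No spring; friction about 1 N and some damping, it stays where it is left.
- unit_drawer0_handle (a point): middle of the drawer's handle, a level bar 11 mm thick, 110 long along the unit's y, its axis 67 above the table and 35 in front of the drawer front (30 free between), on two thin stems 47 either side of the middle; the front's top edge is 24 above the axis. x points into the unit. Moves with the drawer
- drawer_floor (a point): centre of the drawer's inner floor, 22 mm above the table, axes as the unit's, moves with the drawer. Inside: 145 (x) x 178 (y) mm, walls 61 high; the unit's top board is 71 above this floor. Fully open, the stretch from 72 mm before this point (-x) to 46 mm behind it (+x) is clear of the unit
- cards: bystander: flat bundle of cards, 72 x 101 x 12 mm, origin centre of the underside
- desk_stapler: bystander: desk stapler lying ahead of the unit near the table's front edge, 30 mm (x) x 130 mm (y) x 56 mm high, origin centre of the underside
Not all that is in view belongs to the job. What is shaped like the clip_3 but turquoise is not meant.

How it is judged:
On the way, in this order (a step that is already met when the one before it is completed fails the run):
1. all the clips lie released in the tray while the tray stands on the table (x of clip_0 in the frame of tray between -0.046 and 0.046 m and y of clip_0 in the frame of tray between -0.074 and 0.074 m and z of clip_0 in the frame of tray between -0.005 and 0.045 m and x of clip_1 in the frame of tray between -0.046 and 0.046 m and y of clip_1 in the frame of tray between -0.074 and 0.074 m and z of clip_1 in the frame of tray between -0.005 and 0.045 m and x of clip_2 in the frame of tray between -0.046 and 0.046 m and y of clip_2 in the frame of tray between -0.074 and 0.074 m and z of clip_2 in the frame of tray between -0.005 and 0.045 m and x of clip_3 in the frame of tray between -0.046 and 0.046 m and y of clip_3 in the frame of tray between -0.074 and 0.074 m and z of clip_3 in the frame of tray between -0.005 and 0.045 m and x of clip_4 in the frame of tray between -0.046 and 0.046 m and y of clip_4 in the frame of tray between -0.074 and 0.074 m and z of clip_4 in the frame of tray between -0.005 and 0.045 m and x of clip_5 in the frame of tray between -0.046 and 0.046 m and y of clip_5 in the frame of tray between -0.074 and 0.074 m and z of clip_5 in the frame of tray between -0.005 and 0.045 m and contact force between the fingers and clip_0 below 0.3 N and contact force between the fingers and clip_1 below 0.3 N and contact force between the fingers and clip_2 below 0.3 N and contact force between the fingers and clip_3 below 0.3 N and contact force between the fingers and clip_4 below 0.3 N and contact force between the fingers and clip_5 below 0.3 N and height (world z) of tray below 0.012 m), for 0.2 s.
2. the tray is carried clear of the table with all the clips in it (x of clip_0 in the frame of tray between -0.046 and 0.046 m and y of clip_0 in the frame of tray between -0.074 and 0.074 m and z of clip_0 in the frame of tray between -0.005 and 0.045 m and x of clip_1 in the frame of tray between -0.046 and 0.046 m and y of clip_1 in the frame of tray between -0.074 and 0.074 m and z of clip_1 in the frame of tray between -0.005 and 0.045 m and x of clip_2 in the frame of tray between -0.046 and 0.046 m and y of clip_2 in the frame of tray between -0.074 and 0.074 m and z of clip_2 in the frame of tray between -0.005 and 0.045 m and x of clip_3 in the frame of tray between -0.046 and 0.046 m and y of clip_3 in the frame of tray between -0.074 and 0.074 m and z of clip_3 in the frame of tray between -0.005 and 0.045 m and x of clip_4 in the frame of tray between -0.046 and 0.046 m and y of clip_4 in the frame of tray between -0.074 and 0.074 m and z of clip_4 in the frame of tray between -0.005 and 0.045 m and x of clip_5 in the frame of tray between -0.046 and 0.046 m and y of clip_5 in the frame of tray between -0.074 and 0.074 m and z of clip_5 in the frame of tray between -0.005 and 0.045 m and height (world z) of tray above 0.06 m), for 0.1 s.
3. the tray stands released on the floor of the opened drawer, with all the clips in it (x of clip_0 in the frame of tray between -0.046 and 0.046 m and y of clip_0 in the frame of tray between -0.074 and 0.074 m and z of clip_0 in the frame of tray between -0.005 and 0.045 m and x of clip_1 in the frame of tray between -0.046 and 0.046 m and y of clip_1 in the frame of tray between -0.074 and 0.074 m and z of clip_1 in the frame of tray between -0.005 and 0.045 m and x of clip_2 in the frame of tray between -0.046 and 0.046 m and y of clip_2 in the frame of tray between -0.074 and 0.074 m and z of clip_2 in the frame of tray between -0.005 and 0.045 m and x of clip_3 in the frame of tray between -0.046 and 0.046 m and y of clip_3 in the frame of tray between -0.074 and 0.074 m and z of clip_3 in the frame of tray between -0.005 and 0.045 m and x of clip_4 in the frame of tray between -0.046 and 0.046 m and y of clip_4 in the frame of tray between -0.074 and 0.074 m and z of clip_4 in the frame of tray between -0.005 and 0.045 m and x of clip_5 in the frame of tray between -0.046 and 0.046 m and y of clip_5 in the frame of tray between -0.074 and 0.074 m and z of clip_5 in the frame of tray between -0.005 and 0.045 m and x of tray in the frame of drawer_floor between -0.035 and 0.035 m and y of tray in the frame of drawer_floor between -0.03 and 0.03 m and z of tray in the frame of drawer_floor between -0.006 and 0.006 m and contact force between the fingers and tray below 0.3 N and angle between tray's own z axis and vertical below 0.12 rad and value of joint unit_drawer0 above 0.07 m), for 0.2 s.
At the end, for the whole second after the job is handed in: The drawer is shut to within 8 mm; the tray stands flat on the drawer's floor (within 0.12 rad of level, its underside within 6 mm of the floor) at rest and released; every clip that is present lies inside the tray's walls (its origin at most 45 mm above the tray's underside) (x of clip_0 in the frame of tray between -0.046 and 0.046 m and y of clip_0 in the frame of tray between -0.074 and 0.074 m and z of clip_0 in the frame of tray between -0.005 and 0.045 m and x of clip_1 in the frame of tray between -0.046 and 0.046 m and y of clip_1 in the frame of tray between -0.074 and 0.074 m and z of clip_1 in the frame of tray between -0.005 and 0.045 m and x of clip_2 in the frame of tray between -0.046 and 0.046 m and y of clip_2 in the frame of tray between -0.074 and 0.074 m and z of clip_2 in the frame of tray between -0.005 and 0.045 m and x of clip_3 in the frame of tray between -0.046 and 0.046 m and y of clip_3 in the frame of tray between -0.074 and 0.074 m and z of clip_3 in the frame of tray between -0.005 and 0.045 m and x of clip_4 in the frame of tray between -0.046 and 0.046 m and y of clip_4 in the frame of tray between -0.074 and 0.074 m and z of clip_4 in the frame of tray between -0.005 and 0.045 m and x of clip_5 in the frame of tray between -0.046 and 0.046 m and y of clip_5 in the frame of tray between -0.074 and 0.074 m and z of clip_5 in the frame of tray between -0.005 and 0.045 m and x of tray in the frame of drawer_floor between -0.035 and 0.035 m and y of tray in the frame of drawer_floor between -0.03 and 0.03 m and z of tray in the frame of drawer_floor between -0.006 and 0.006 m and contact force between the fingers and clip_0 below 0.3 N and contact force between the fingers and clip_1 below 0.3 N and contact force between the fingers and clip_2 below 0.3 N and contact force between the fingers and clip_3 below 0.3 N and contact force between the fingers and clip_4 below 0.3 N and contact force between the fingers and clip_5 below 0.3 N and contact force between the fingers and tray below 0.3 N and angle between tray's own z axis and vertical below 0.12 rad and value of joint unit_drawer0 below 0.008 m and linear speed of tray below 0.02 m/s); the robot touches nothing.
It fails at once if the tray is tipped more than 0.4 rad from level (angle between tray's own z axis and vertical above 0.4 rad).
It fails at once if the bundle of cards is pushed more than 5 cm from its place (distance of cards from where it was at the start of the episode above 0.05 m).
It fails at once if the stapler is pushed more than 5 cm from its place (distance of desk_stapler from where it was at the start of the episode above 0.05 m).
Of clip_0, clip_1, clip_2, clip_3, clip_4, clip_5 only 4 to 6 are there at a start; the rules pass over those that are not, and their reading is None.
At some moment in a run one of clip_0, clip_1, clip_2, clip_3, clip_4, clip_5, tray may be knocked a few centimetres aside while the robot is not near it.
It also fails if it takes over 210 s, if anything falls off the work surface, if the arm or the gripper's body presses on something with over 40 N, if the wrist force passes 120 N, or if a joint passes its speed limit or range.

### The arm

A 6-joint arm with a two-finger parallel gripper is mounted at the origin on a cart in front of the work surface, level with it; the furniture and walls round the work are solid. World frame = base frame: x ahead of the robot, y to its left, z up, the work surface at z = 0. Lengths are in m, angles in rad, forces in N, time in s.
With the tool pointing down it reaches from about 0.35 to 0.775 m from the base axis. Payload 7.3 kg.
Tool frame: the origin (TCP) lies at the very end of the fingers, on their centre line; the grasp point (between the pads) lies 19 mm behind it; z points along the fingers, y is the line along which they close (so a half turn about z gives the same grasp; the last joint's range is limited). The gripper opens to 92 mm and grips with 3 to 60 N. Pads are 19 mm wide; open, the fingers measure 130 mm over their backs; the gripper's body (75 mm by 190 mm) begins 47 mm behind the grasp point.
Start: joints at [0.993, 0.342, 1.524, -0, 1.275, -0.146], TCP at [0.22, 0.477, 0.227] pointing down, gripper open.
Joint ranges: [-2.53, 2.53], [-0.77, 2.02], [0.04, 2.7], [-1, 4.14], [0.28, 2.66], [-3.11, 3.11]. Speed limits (rad/s): [2.57, 2.57, 3.14, 3.14, 3.14, 3.14].

### API

Orientations are given as [roll, pitch, yaw] about the fixed x, y, z axes, in that order (R = Rz(yaw) Ry(pitch) Rx(roll)).
In Python, from cell import robot, read_camera, get_calibration gives the robot as it stands. The module is installed in compiled form; this text tells all that it offers.
- The arm moves only by the tool send_rows, never from a script. Its argument "plan" is a list of rows, each a list of 2 entries, a list of its own where there are three numbers: the shift along the tool's x, y, z as a fraction of full scale, then the turn, a rotation vector about the tool's x, y, z as a fraction of full scale. A call has exactly 10 rows; each row shifts and turns the commanded pose from where the row before left it, along the tool's axes as they then stand; what a row does not reach is not made up. Full scale, the value 1, is 0.025 m for a shift and 90 degrees for a turn. A row lasts 1/8 s, in which the tool goes at most 62.5 mm and 10.7 degrees, less where a joint would pass 70% of its speed; a pose out of reach is approached as far as the arm can. A call with a number of a shift or a turn outside -1 to 1 is refused whole. A call with a gripper value outside its range is refused whole. "gripper" is the opening, from -1 (shut) to 1 (fully open), so that 0 is half open, set as the call begins (left out, the last holds). The fingers move at their own pace and stop on an object; "force" is the grip in N (left out, the last holds). Time passes only in rows, so rows that do not move let the fingers close, or fill a call up. It gives the time, the measured TCP pose, the force, the opening and the grip force at its end, in the units of the state.
- robot.observe(): the state, without advancing time (a new reading comes with each control period).
- read_camera(name): name is "scene" or "side" or "wrist"; returns (picture, depth): 400x640x3 uint8, blue, green, red; 400x640 float32, m along the optical axis (not along the pixel's ray), 0 where there is no reading.
- get_calibration(name): a dict with "intrinsics" (3x3 intrinsics, pixels), "dist_coeffs" ([k1, k2, p1, p2, k3] as OpenCV has them; the pictures are not rectified), "rvec" (rotation vector, rad) and "tvec" (3), from world to camera coordinates, as OpenCV has them. Camera axes: x right, y down, z forward; pixel columns grow to the right and rows downward; lengths in m; the calibration is good to about 2 mm. A picture is of the moment at which its call begins: read the wrist's pose just before it. get_calibration takes no time and is no camera call; for the wrist camera it gives the pose at the moment of the call.
- robot.hand_in(): hands the job in; it is judged then, once.
The state is a dict: "time": time; "qpos": joint angles; "qvel": joint speeds; "joint_efforts": joint torques, N m; "tool_pos": TCP position; "tool_rot": TCP orientation; "contact_force": force on the tool from outside, world axes, zero at the start; "torque": the same for the moment, N m; "opening": finger opening in m; "grip_force": force on a finger pad.
Only numpy, scipy, OpenCV 4.12 (cv2) and the standard library are available. Lean on these libraries where they do the work, as an engineer would, in place of code of your own. Each camera call takes 0.05 s, during which the arm holds its last target. There are 200 camera calls.

## Working session

There is one attempt and no reset: what is moved stays moved. The work goes in short steps, Python scripts to look and compute and a tool call to move; the robot and the scene stay as the last step left them, time stands still between calls to the robot, and variables do not carry over. Pictures are saved under pics/ and viewed, at most 14 in all, crops included, and the job is handed in when it is done.

Besides the shell and the picture viewer there is one more tool, called as name(argument=value, ...) on one line, values as JSON. send_rows: Moves the arm, as the interface text tells. Shift numbers are shares of 0.025 m and turn numbers shares of 90 degrees, none past 1 either way. Its arguments: {"type":"object","properties":{"plan":{"type":"array"},"gripper":{"type":"number"},"force":{"type":"number"}},"required":["plan"]}

```bash
mkdir -p pics; cat > h.py <<'E'
import numpy as np, cv2, sys
from cell import robot, read_camera, get_calibration
def snap(name,fn=None):
    c=get_calibration(name); im,d=read_camera(name)
    if fn: cv2.imwrite('pics/'+fn+'.png',im)
    np.savez('pics/last_'+name+'.npz',im=im,d=d,**{k:np.array(v) for k,v in c.items()})
    return im,d,c
def ld(name):
    z=np.load('pics/last_'+name+'.npz'); return z['im'],z['d'],z
def cloud(d,c):
    h,w=d.shape
    u,v=np.meshgrid(np.arange(w),np.arange(h))
    p=np.stack([u,v],-1).reshape(-1,1,2).astype(np.float64)
    n=cv2.undistortPoints(p,np.array(c['intrinsics']),np.array(c['dist_coeffs'])).reshape(h,w,2)
    P=np.dstack([n*d[...,None],d])
    R=cv2.Rodrigues(np.array(c['rvec'],float))[0]
    return (P-np.array(c['tvec']).reshape(3))@R
E
python3 - <<'E'
from h import *
s=robot.observe(); print(s)
for n in('scene','side','wrist'): 
    im,d,c=snap(n,n+'0'); print(n,(d>0).mean(), (-cv2.Rodrigues(np.array(c['rvec'],float))[0].T@np.array(c['tvec'])).round(3))
E
```

```text
{'time': 0.0, 'qpos': array([ 9.93038988e-01,  3.42698486e-01,  1.52500660e+00, -2.97775522e-05,
        1.27536973e+00, -1.45976671e-01]), 'qvel': array([-0.00193275, -0.00043241,  0.00050262, -0.00021116, -0.00053339,
        0.00018302]), 'joint_efforts': array([-1.75122317e-03, -4.31239629e+01, -2.44221872e+01,  7.16068083e-02,
        5.57091774e-02, -1.57018653e-04]), 'tool_pos': array([0.21946551, 0.47649273, 0.22606117]), 'tool_rot': array([-3.14012211e+00, -1.87422015e-04,  2.70982054e+00]), 'contact_force': array([ 0.24861727,  0.18928933, -0.15834567]), 'torque': array([-0.01391638,  0.05859302,  0.02635728]), 'grip_force': 0.0, 'opening': 0.09182258652392793}
scene 0.99601171875 [-0.343 -0.572  0.945]
side 0.99601953125 [ 0.007 -0.943  0.729]
wrist 0.99597265625 [0.152 0.508 0.384]
```

View pics/scene0.png

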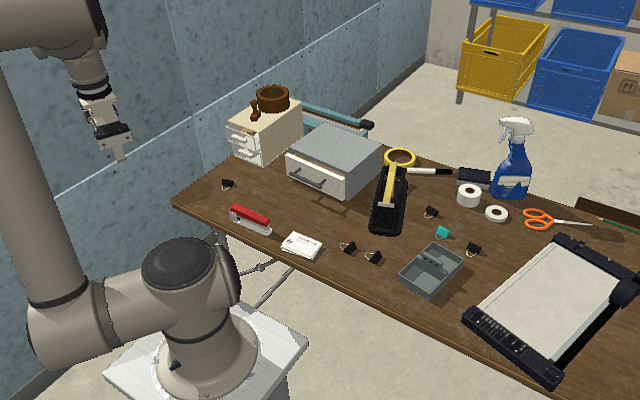

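View pics/side0.png

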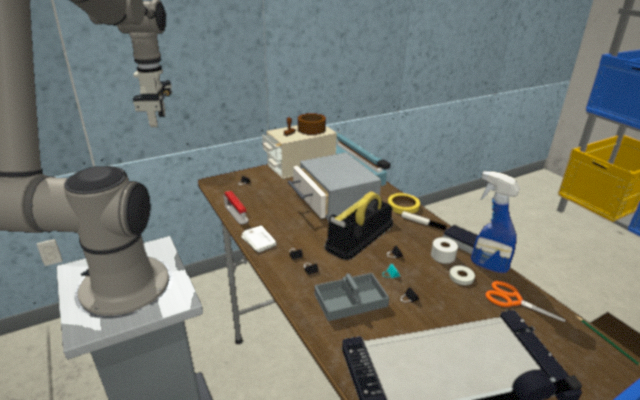

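The scene shows five black clips at (228,184), (348,247), (373,256), (431,211) and (473,249), plus the turquoise decoy at (441,232). The tray is at (431,270), the dispenser at (388,200) and the unit at (335,165). I'll build a top-down map next.

```bash
python3 - <<'E'
from h import *
S=800 # px per m
x0,x1,y0,y1=0.25,0.95,-0.5,0.5
M=np.zeros((560,800,3),np.uint8);Z=np.full((560,800),-1.)
for n in('side','scene'):
    im,d,c=ld(n);P=cloud(d,c);P=P[d>0];C=im[d>0]
    ok=(P[:,0]>x0)&(P[:,0]<x1)&(P[:,1]>y0)&(P[:,1]<y1)&(P[:,2]<.3)&(P[:,2]>-.02)
    P=P[ok];C=C[ok]
    r=((x1-P[:,0])*S).astype(int).clip(0,558);q=((y1-P[:,1])*S).astype(int).clip(0,798)
    for a in(0,1):
      for b in(0,1):
        o=P[:,2]>Z[r+a,q+b]
        M[r[o]+a,q[o]+b]=C[o];Z[r[o]+a,q[o]+b]=P[o,2]
for i in range(0,800,80): cv2.putText(M,f'{y1-i/S:.1f}',(i,10),0,.35,(0,255,255));M[:,i]=M[:,i]//2+60
for i in range(40,560,80): cv2.putText(M,f'{x1-i/S:.1f}',(0,i),0,.35,(0,255,255));M[i]=M[i]//2+60
cv2.imwrite('pics/map.png',M)
E
```

```text
(no output)
```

View pics/map.png

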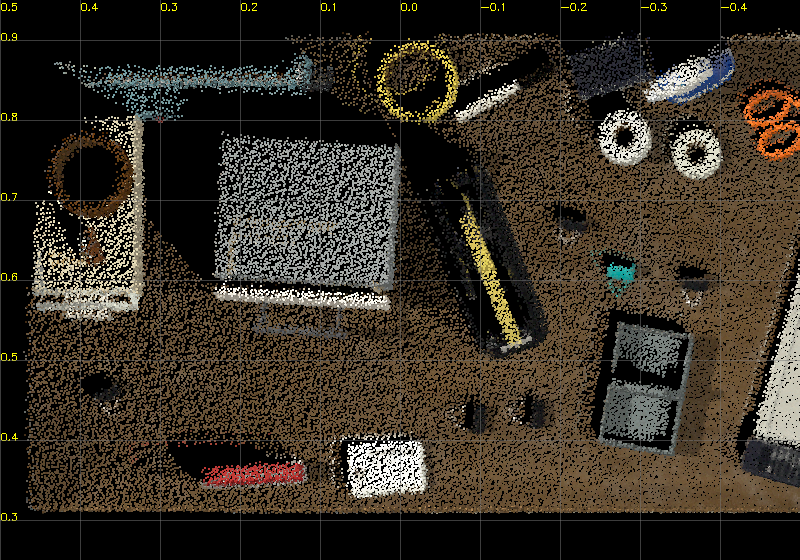

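```bash
cat >> h.py <<'E'
def clips(names,maxz=.032):
    for n in names:
        im,d,c=ld(n);P=cloud(d,c);g=im.max(2)
        ok=(d>0)&(P[...,2]>.007)&(P[...,2]<maxz)&(g<75)&(P[...,0]>.3)&(P[...,0]<.85)&(abs(P[...,1])<.47)
        k,L,st,_=cv2.connectedComponentsWithStats(ok.astype(np.uint8),connectivity=8)
        for i in range(1,k):
            if st[i,4]<25: continue
            p=P[L==i]; 
            r=cv2.minAreaRect((p[:,:2]*1000).astype(np.float32))
            if max(r[1])>70: continue
            print(n,st[i,4],'px',(st[i,:2]+st[i,2:4]//2),'xy',np.array(r[0]).round(),'size',np.round(r[1]),'ang',round(r[2]),'z',p[:,2].max().round(3))
def go(x,y,z=None,yaw=None):
    from scipy.spatial.transform import Rotation as Ro
    s=robot.observe();p=s['tool_pos'];cy=s['tool_rot'][2]
    z=p[2] if z is None else z
    turn=0
    if yaw is not None:
        turn=(cy-yaw+np.pi/2)%np.pi-np.pi/2
        print('q6',s['qpos'][5].round(2),'turn deg',np.degrees(turn).round(1),'units',(turn/(np.pi/2)).round(3))
    D=np.array([x,y,z])-p
    for nm,a in(('before',cy),('after',cy-turn)):
        R=Ro.from_euler('xyz',[np.pi,0,a]).as_matrix()
        print(nm,(R.T@D/.025).round(2))
E
python3 - <<'E'
from h import *
clips(['scene','side'])
for n in('scene','side'):
    im,d,c=ld(n);P=cloud(d,c);X,Y,Z=P[...,0],P[...,1],P[...,2]
    m=(d>0)&(X>.5)&(X<.76)&(Y>-.2)&(Y<-.04)&(Z>.03)
    p=P[m]; 
    for a in np.arange(.5,.76,.02):
        q=p[(p[:,0]>=a)&(p[:,0]<a+.02)]
        if len(q): print(n,'disp x',a.round(2),'y',q[:,1].min().round(3),q[:,1].max().round(3),'zmax',q[:,2].max().round(3), 'y of z>.065',q[q[:,2]>.065][:,1].min().round(3) if (q[:,2]>.065).any() else None)
    m=(d>0)&(X>.55)&(X<.8)&(Y>0)&(Y<.25)&(Z>.1)&(Z<.112)
    r=cv2.minAreaRect((P[m][:,:2]*1000).astype(np.float32));print('unit top',r, P[m][:,2].mean())
    m=(d>0)&(X>.37)&(X<.57)&(Y>-.38)&(Y<-.23)&(Z>.015)&(Z<.07)
    r=cv2.minAreaRect((P[m][:,:2]*1000).astype(np.float32));print('tray',r)
    m&=(Z>.045);q=P[m];print('handle',cv2.minAreaRect((q[:,:2]*1000).astype(np.float32)),q[:,2].max())
    m=(d>0)&(X>.47)&(X<.57)&(Y>0)&(Y<.25)&(Z>.055)&(Z<.08);q=P[m]; print('bar',cv2.minAreaRect((q[:,:2]*1000).astype(np.float32)))
E
```

```text
scene 52 px [227 182] xy [458. 365.] size [18. 34.] ang 24 z 0.023
scene 67 px [432 211] xy [ 669. -215.] size [36. 17.] ang 85 z 0.024
scene 70 px [350 247] xy [425. -98.] size [16. 32.] ang 78 z 0.021
scene 75 px [437 247] xy [ 537. -288.] size [33. 57.] ang 27 z 0.029
scene 82 px [475 247] xy [ 599. -369.] size [15. 33.] ang 2 z 0.023
scene 74 px [376 257] xy [ 434. -170.] size [15. 35.] ang 86 z 0.023
scene 87 px [411 266] xy [ 441. -258.] size [21. 64.] ang 61 z 0.03
scene 49 px [434 274] xy [ 457. -319.] size [56.  6.] ang 78 z 0.032
scene 133 px [470 325] xy [ 360. -447.] size [49.  5.] ang 69 z 0.032
side 32 px [245 179] xy [458. 365.] size [17. 31.] ang 33 z 0.02
side 56 px [357 229] xy [624. -89.] size [50. 18.] ang 57 z 0.029
side 62 px [398 251] xy [ 671. -216.] size [35. 16.] ang 78 z 0.02
side 73 px [296 253] xy [424. -98.] size [14. 33.] ang 82 z 0.019
side 70 px [311 268] xy [ 432. -172.] size [16. 32.] ang 89 z 0.022
side 90 px [412 293] xy [ 598. -368.] size [33. 17.] ang 80 z 0.022
side 53 px [345 354] xy [ 356. -450.] size [40.  2.] ang 74 z 0.032
scene disp x 0.5
[... 1857 characters left out ...]
.68 y -0.118 -0.076 zmax 0.121 y of z>.065 -0.117
side disp x 0.7 y -0.111 -0.066 zmax 0.099 y of z>.065 -0.11
side disp x 0.72 y -0.103 -0.058 zmax 0.078 y of z>.065 -0.099
side disp x 0.74 y -0.094 -0.09 zmax 0.058 y of z>.065 None
unit top ((683.7725830078125, 116.66958618164062), (228.33990478515625, 178.5660858154297), 86.21952056884766) 0.1043672280825091
tray ((463.1753845214844, -306.5693359375), (96.94615936279297, 151.82749938964844), 80.4629898071289)
handle ((462.5085754394531, -307.6526794433594), (55.9705810546875, 12.228105545043945), 80.82923889160156) 0.06350684356781755
bar ((548.1087646484375, 99.47412109375), (43.55963897705078, 167.20712280273438), 0.0077621424570679665)
```

```bash
python3 - <<'E'
from h import *
go(.46,.37,.16,np.radians(28))
E
```

```text
q6 -0.15 turn deg -52.7 units -0.586
before [-10.52   0.15   2.65]
after [-6.49 -8.28  2.65]
```

send_rows(plan=[[[-1,0,0.26],[0,0,0]],[[-1,0,0.26],[0,0,0]],[[-1,0,0.26],[0,0,0]],[[-1,0,0.26],[0,0,0]],[[-1,0,0.26],[0,0,0]],[[-1,0,0.26],[0,0,0]],[[-1,0,0.26],[0,0,0]],[[-1,0,0.26],[0,0,0]],[[-1,0,0.26],[0,0,0]],[[-1,0,0.26],[0,0,0]]], gripper=0.2, force=15)

```text
time: 1.4
tool_pos: [0.4475, 0.3717, 0.1612]
tool_rot: [-3.141, -0.0, 2.71]
contact_force: [0.8, 0.0, 0.1]
opening: 0.055
grip_force: 0.0
```

send_rows(plan=[[[0,0,0],[0,0,-0.117]],[[0,0,0],[0,0,-0.117]],[[0,0,0],[0,0,-0.117]],[[0,0,0],[0,0,-0.117]],[[0,0,0],[0,0,-0.117]],[[0,0,0],[0,0,0]],[[0,0,0],[0,0,0]],[[0,0,0],[0,0,0]],[[0,0,0],[0,0,0]],[[0,0,0],[0,0,0]]])

```text
time: 2.65
tool_pos: [0.4468, 0.3722, 0.1617]
tool_rot: [3.142, 0.0, -2.655]
contact_force: [-0.7, -0.7, -0.1]
opening: 0.0555
grip_force: 0.0
```

```bash
cat >> h.py <<'E'
def look(fn=None):
    s=robot.observe(); print('t',s['time'],'tcp',s['tool_pos'].round(4),'yaw',np.degrees(s['tool_rot'][2]).round(1),'open',s['opening'].round(4),'F',s['contact_force'].round(1))
    return snap('wrist',fn)
E
python3 - <<'E'
from h import *
look('w1'); clips(['wrist'])
E
```

```text
Traceback (most recent call last):
  File "h.py", line 42, in look
    s=robot.observe(); print('t',s['time'],'tcp',s['tool_pos'].round(4),'yaw',np.degrees(s['tool_rot'][2]).round(1),'open',s['opening'].round(4),'F',s['contact_force'].round(1))
                                                                                                                           ^^^^^^^^^^^^^^^^^^
AttributeError: 'float' object has no attribute 'round'
```

```bash
sed -i "s/s\['opening'\].round(4)/round(s['opening'],4)/" h.py
python3 - <<'E'
from h import *
look('w1'); clips(['wrist'])
E
```

```text
t 2.65 tcp [0.4468 0.3722 0.1617] yaw -152.1 open 0.0555 F [-0.7 -0.7 -0.1]
wrist 544 px [304 198] xy [461. 369.] size [18. 31.] ang 20 z 0.021
```

View pics/w1.png

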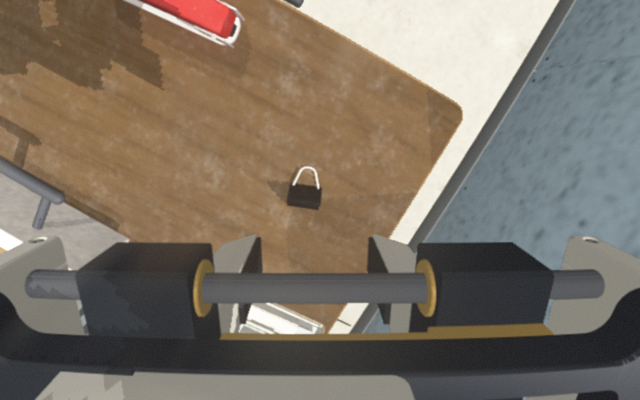

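```bash
python3 - <<'E'
from h import *
im,d,c=ld('wrist');P=cloud(d,c)
for u,v in((289,206),(320,208),(293,184),(320,188),(305,196),(307,168),(306,178),(330,200)): print(u,v,im[v,u],P[v,u].round(4))
E
```

```text
289 206 [ 76 102 128] [ 0.4786  0.3608 -0.0014]
320 208 [ 76 103 133] [0.4652 0.3892 0.0009]
293 184 [206 215 222] [0.4556 0.3539 0.0018]
320 188 [55 63 70] [0.4467 0.3793 0.0022]
305 196 [42 47 55] [0.4575 0.3686 0.0155]
307 168 [184 197 209] [0.4353 0.3588 0.0005]
306 178 [ 86 118 147] [ 0.4448  0.3627 -0.0009]
330 200 [ 71 100 128] [4.533e-01 3.942e-01 1.000e-04]
```

```bash
python3 - <<'E'
from h import *
go(.463,.370,.005,np.radians(-158))
E
```

```text
q6 -1.49 turn deg 5.9 units 0.065
before [-0.53 -0.38  6.27]
after [-0.57 -0.33  6.27]
```

send_rows(plan=[[[-0.53,-0.38,0],[0,0,0.065]],[[0,0,0.8],[0,0,0]],[[0,0,1],[0,0,0]],[[0,0,1],[0,0,0]],[[0,0,1],[0,0,0]],[[0,0,1],[0,0,0]],[[0,0,0.8],[0,0,0]],[[0,0,0.6],[0,0,0]],[[0,0,0.07],[0,0,0]],[[0,0,0],[0,0,0]]])

```text
time: 3.95
tool_pos: [0.4633, 0.3703, 0.0055]
tool_rot: [3.141, 0.001, -2.757]
contact_force: [0.6, 0.3, 0.4]
opening: 0.0547
grip_force: 0.0
```

send_rows(plan=[[[0,0,0],[0,0,0]],[[0,0,0],[0,0,0]],[[0,0,0],[0,0,0]],[[0,0,0],[0,0,0]],[[0,0,-0.5],[0,0,0]],[[0,0,-1],[0,0,0]],[[0,0,-1],[0,0,0]],[[0,0,-1],[0,0,0]],[[0,0,-1],[0,0,0]],[[0,0,-1],[0,0,0]]], gripper=-1)

```text
time: 5.2
tool_pos: [0.4628, 0.37, 0.1441]
tool_rot: [3.141, 0.001, -2.757]
contact_force: [0.4, 0.0, 0.1]
opening: 0.0319
grip_force: 15.0
```

```bash
python3 - <<'E'
from h import *
s=robot.observe();print(s['tool_pos'],s['opening'],s['grip_force'],s['qpos'].round(2))
# tray frame: handle along world dir ~80deg
a=np.radians(80.2); tx=np.array([np.cos(a),np.sin(a)]); ty=np.array([-tx[1],tx[0]]); c=np.array([.463,-.307])
for sx in(-21,21):
  for sy in(-40,40): print(sx,sy,(c+tx*sx/1000+ty*sy/1000).round(4))
E
```

```text
[0.46283596 0.3699823  0.14409036] 0.03193713699480611 14.955430249683559 [ 0.55  0.54  1.45  0.    1.15 -1.41]
-21 -40 [ 0.4988 -0.3345]
-21 40 [ 0.42   -0.3209]
21 -40 [ 0.506  -0.2931]
21 40 [ 0.4272 -0.2795]
```

```bash
cat >> h.py <<'E'
TC=np.array([.463,-.307]);TA=np.radians(80.2)
def slot(sx,sy):
    tx=np.array([np.cos(TA),np.sin(TA)]); ty=np.array([-tx[1],tx[0]]); return TC+tx*sx/1000+ty*sy/1000
E
python3 - <<'E'
from h import *
p=slot(21,31);print(p);go(*p,.17,np.radians(170))
E
```

```text
[ 0.43602675 -0.28102994]
q6 -1.41 turn deg 32.1 units 0.356
before [ 10.77 -23.73  -1.04]
after [ -3.47 -25.83  -1.04]
```

send_rows(plan=[[[0,0,-0.35],[0,0,0.119]],[[0,0,-0.35],[0,0,0.119]],[[0,0,-0.34],[0,0,0.118]],[[-0.13,-1,0],[0,0,0]],[[-0.13,-1,0],[0,0,0]],[[-0.13,-1,0],[0,0,0]],[[-0.13,-1,0],[0,0,0]],[[-0.13,-1,0],[0,0,0]],[[-0.13,-1,0],[0,0,0]],[[-0.13,-1,0],[0,0,0]]])

```text
time: 6.45
tool_pos: [0.4549, 0.1929, 0.1692]
tool_rot: [3.141, 0.001, 2.967]
contact_force: [0.3, 0.7, 0.4]
opening: 0.0318
grip_force: 15.0
```

send_rows(plan=[[[-0.13,-1,0],[0,0,0]],[[-0.13,-1,0],[0,0,0]],[[-0.13,-1,0],[0,0,0]],[[-0.13,-1,0],[0,0,0]],[[-0.13,-1,0],[0,0,0]],[[-0.13,-1,0],[0,0,0]],[[-0.13,-1,0],[0,0,0]],[[-0.13,-1,0],[0,0,0]],[[-0.13,-1,0],[0,0,0]],[[-0.13,-1,0],[0,0,0]]])

```text
time: 7.7
tool_pos: [0.4436, -0.0589, 0.1692]
tool_rot: [3.142, 0.001, 2.967]
contact_force: [-0.3, -0.1, -1.2]
opening: 0.0317
grip_force: 15.0
```

send_rows(plan=[[[-0.13,-1,0],[0,0,0]],[[-0.13,-1,0],[0,0,0]],[[-0.13,-1,0],[0,0,0]],[[-0.13,-1,0],[0,0,0]],[[-0.13,-1,0],[0,0,0]],[[-0.13,-1,0],[0,0,0]],[[-0.13,-1,0],[0,0,0]],[[-0.13,-1,0],[0,0,0]],[[0,-0.8,0],[0,0,0]],[[0,0,0],[0,0,0]]])

```text
time: 8.95
tool_pos: [0.4308, -0.2802, 0.1686]
tool_rot: [-3.142, 0.0, 2.966]
contact_force: [0.8, 0.0, -0.6]
opening: 0.0318
grip_force: 15.0
```

```bash
python3 - <<'E'
from h import *
im,d,c=look('w2'); p=slot(21,31);go(*p,.033,np.radians(170))
P=cloud(d,c);X,Y,Z=P[...,0],P[...,1],P[...,2]
m=(d>0)&(X>.37)&(X<.57)&(Y>-.4)&(Y<-.22)
for lo,hi in((.015,.033),(.045,.07)):
    q=P[m&(Z>lo)&(Z<hi)];print(len(q),cv2.minAreaRect((q[:,:2]*1000).astype(np.float32)))
clips(['wrist'])
E
```

```text
t 8.95 tcp [ 0.4308 -0.2802  0.1686] yaw 169.9 open 0.0318 F [ 0.8  0.  -0.6]
q6 -2.12 turn deg -0.0 units -0.0
before [-0.22 -0.03  5.42]
after [-0.22 -0.03  5.42]
1800 ((453.11376953125, -304.17169189453125), (94.51278686523438, 128.1697998046875), 80.08956909179688)
182 ((456.6003723144531, -322.8109436035156), (5.82136869430542, 22.037946701049805), 1.9940084218978882)
wrist 581 px [501 149] xy [426. -97.] size [13. 32.] ang 85 z 0.021
wrist 429 px [127 157] xy [ 362. -443.] size [55. 20.] ang 48 z 0.032
wrist 568 px [428 168] xy [ 433. -168.] size [18. 31.] ang 89 z 0.02
wrist 692 px [480 239] xy [ 513. -120.] size [61. 20.] ang 78 z 0.032
wrist 27 px [503 317] xy [ 607. -103.] size [7. 8.] ang 18 z 0.025
wrist 92 px [509 330] xy [629. -95.] size [21.  9.] ang 23 z 0.026
```

View pics/w2.png

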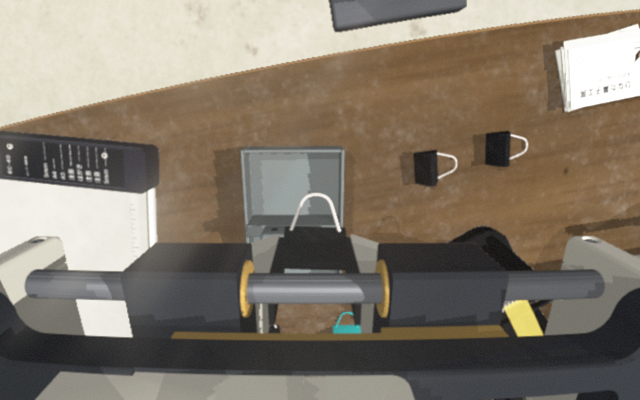

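send_rows(plan=[[[-0.22,0,0.8],[0,0,0]],[[0,0,1],[0,0,0]],[[0,0,1],[0,0,0]],[[0,0,1],[0,0,0]],[[0,0,0.8],[0,0,0]],[[0,0,0.5],[0,0,0]],[[0,0,0.3],[0,0,0]],[[0,0,0],[0,0,0]],[[0,0,0],[0,0,0]],[[0,0,0],[0,0,0]]])

```text
time: 10.25
tool_pos: [0.4369, -0.2805, 0.034]
tool_rot: [-3.141, 0.001, 2.967]
contact_force: [0.4, -0.5, -0.3]
opening: 0.0315
grip_force: 15.0
```

send_rows(plan=[[[0,0,0],[0,0,0]],[[0,0,0],[0,0,0]],[[0,0,0],[0,0,0]],[[0,0,-0.4],[0,0,0]],[[0,0,-0.8],[0,0,0]],[[0,0,-1],[0,0,0]],[[0,0,-1],[0,0,0]],[[0,0,-0.8],[0,0,0]],[[0,0,0],[0,0,0]],[[0,0,0],[0,0,0]]], gripper=0.1)

```text
time: 11.5
tool_pos: [0.4362, -0.28, 0.133]
tool_rot: [3.141, -0.001, 2.967]
contact_force: [0.2, -0.5, -0.3]
opening: 0.0505
grip_force: 0.0
```

```bash
python3 - <<'E'
from h import *
im,d,c=ld('wrist');P=cloud(d,c)
for u,v in((415,151),(415,184),(437,186),(456,163),(486,134),(488,164),(508,164),(526,146)): print(u,v,P[v,u].round(4))
look('w3'); 
clips(['wrist'])
# c3: loop toward +y ; closing axis along world x
go(.433,-.167,.005,np.radians(88))
E
```

```text
415 151 [ 4.163e-01 -1.761e-01 -2.000e-04]
415 184 [ 4.498e-01 -1.793e-01 -4.000e-04]
437 186 [ 0.4555 -0.1574  0.0007]
456 163 [ 0.4344 -0.1375  0.0035]
486 134 [ 0.4113 -0.104  -0.    ]
488 164 [ 0.4408 -0.1054  0.0041]
508 164 [ 0.4404 -0.0928  0.0185]
526 146 [ 0.4294 -0.0646  0.0025]
t 11.5 tcp [ 0.4362 -0.28    0.133 ] yaw 170.0 open 0.0505 F [ 0.2 -0.5 -0.3]
wrist 759 px [521 149] xy [426. -96.] size [16. 32.] ang 83 z 0.021
wrist 900 px [103 167] xy [ 369. -440.] size [63. 30.] ang 33 z 0.032
wrist 707 px [440 170] xy [ 433. -167.] size [18. 32.] ang 88 z 0.021
wrist 806 px [313 191] xy [ 433. -280.] size [31. 21.] ang 80 z 0.024
wrist 349 px [507 247] xy [ 512. -110.] size [46. 13.] ang 64 z 0.032
q6 -2.12 turn deg 82.0 units 0.911
before [0.91 4.42 5.11]
after [ 4.51 -0.28  5.11]
```

View pics/w3.png

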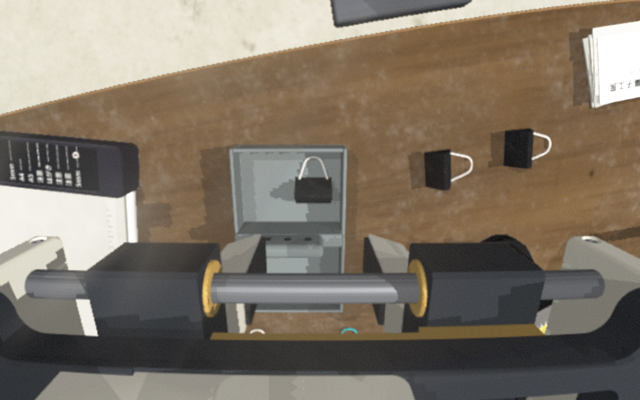

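```bash
python3 - <<'E'
from h import *
for n in('scene','side'):
    im,d,c=ld(n);P=cloud(d,c);P=P[d>0]
    q=P[(P[:,0]>.47)&(P[:,0]<.56)&(P[:,1]>-.24)&(P[:,1]<-.06)&(P[:,2]>.05)&(P[:,2]<.2)]
    for a in np.arange(-.2,-.08,.02):
        r=q[(q[:,1]>=a)&(q[:,1]<a+.02)]
        if len(r): print(n,a.round(2),np.sort(r[:,0])[:3].round(3))
go(.464,-.1325,.006,np.radians(180))
E
```

```text
scene -0.18 [0.522 0.526 0.528]
scene -0.16 [0.519 0.519 0.52 ]
scene -0.14 [0.513 0.513 0.514]
scene -0.12 [0.51  0.511 0.511]
side -0.18 [0.525 0.525 0.526]
side -0.16 [0.517 0.517 0.518]
side -0.14 [0.511 0.512 0.512]
side -0.12 [0.508 0.509 0.51 ]
q6 -2.12 turn deg -10.0 units -0.111
before [-0.08  6.    5.07]
after [-1.11  5.89  5.07]
```

send_rows(plan=[[[0,0,0],[0,0,-0.111]],[[-0.18,1,0],[0,0,0]],[[-0.18,1,0],[0,0,0]],[[-0.18,1,0],[0,0,0]],[[-0.18,1,0],[0,0,0]],[[-0.18,1,0],[0,0,0]],[[-0.2,0.9,0],[0,0,0]],[[0,0,1],[0,0,0]],[[0,0,1],[0,0,0]],[[0,0,1],[0,0,0]]], gripper=0.13)

```text
time: 12.8
tool_pos: [0.4635, -0.1324, 0.0569]
tool_rot: [3.141, -0.001, -3.141]
contact_force: [0.6, 0.0, 0.1]
opening: 0.052
grip_force: 0.0
```

send_rows(plan=[[[0,0,1],[0,0,0]],[[0,0,0.7],[0,0,0]],[[0,0,0.35],[0,0,0]],[[0,0,0],[0,0,0]],[[0.4,0,0],[0,0,0]],[[0.4,0,0],[0,0,0]],[[0.4,0,0],[0,0,0]],[[0.4,0,0],[0,0,0]],[[0.4,0,0],[0,0,0]],[[0,0,0],[0,0,0]]])

```text
time: 14.05
tool_pos: [0.4131, -0.1326, 0.0072]
tool_rot: [3.141, -0.001, 3.141]
contact_force: [0.3, -0.6, 0.0]
opening: 0.0517
grip_force: 0.0
```

send_rows(plan=[[[-0.3,0,0],[0,0,0]],[[0,0,-0.8],[0,0,0]],[[0,0,-1],[0,0,0]],[[0,0,-1],[0,0,0]],[[0,0,-1],[0,0,0]],[[0,0,-1],[0,0,0]],[[0,0,-1],[0,0,0]],[[0,0,0],[0,0,0]],[[0,0,0],[0,0,0]],[[0,0,0],[0,0,0]]])

```text
time: 15.3
tool_pos: [0.4211, -0.1325, 0.1512]
tool_rot: [3.141, -0.002, -3.141]
contact_force: [-0.4, -0.1, -0.5]
opening: 0.0522
grip_force: 0.0
```

```bash
python3 - <<'E'
from h import *
look('w4'); 
clips(['wrist'])
E
```

```text
t 15.3 tcp [ 0.4211 -0.1325  0.1512] yaw -180.0 open 0.0522 F [-0.4 -0.1 -0.5]
wrist 78 px [  5 137] xy [ 367. -426.] size [12.  5.] ang 22 z 0.021
wrist 68 px [268 142] xy [ 376. -173.] size [15.  7.] ang 0 z 0.019
wrist 679 px [358 150] xy [384. -92.] size [18. 32.] ang 82 z 0.021
wrist 33 px [  7 165] xy [ 396. -431.] size [ 2. 14.] ang 71 z 0.012
wrist 723 px [ 90 188] xy [ 416. -342.] size [ 3. 56.] ang 80 z 0.028
wrist 683 px [156 202] xy [ 432. -279.] size [32. 19.] ang 80 z 0.024
wrist 47 px [328 271] xy [ 505. -119.] size [ 2. 21.] ang 2 z 0.013
wrist 155 px [282 311] xy [ 535. -168.] size [15. 40.] ang 40 z 0.032
wrist 468 px [356 318] xy [549. -90.] size [47. 13.] ang 22 z 0.032
```

View pics/w4.png

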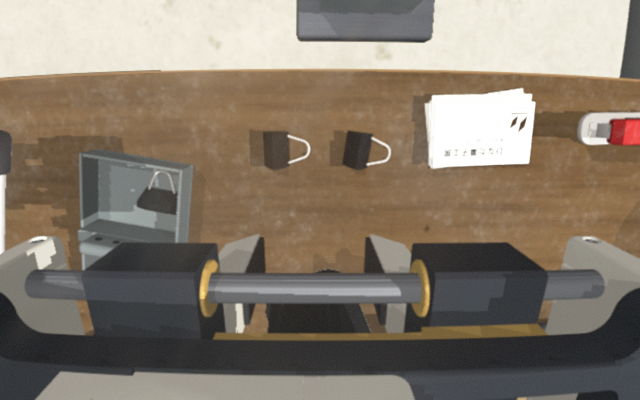

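```bash
python3 - <<'E'
from h import *
im,d,c=ld('wrist');P=cloud(d,c)
ok=(P[...,2]>.01)&(P[...,0]>.36)&(P[...,0]<.41)&(P[...,1]>-.19)&(P[...,1]<-.15);q=P[ok];print(len(q),cv2.minAreaRect((q[:,:2]*1000).astype(np.float32)))
go(.384,-.169,.005,np.radians(87))
E
```

```text
26321 ((388.95416259765625, -169.99801635742188), (42.087894439697266, 39.99419403076172), 0.003148964373394847)
q6 -2.05 turn deg -87.0 units -0.967
before [ 1.49 -1.46  5.85]
after [1.53 1.41 5.85]
```

send_rows(plan=[[[1,-1,0],[0,0,0]],[[0,0,0],[0,0,0.118]],[[0,0,0],[0,0,0.118]],[[0,0,0],[0,0,0.118]],[[0,0,0],[0,0,0.118]],[[0,0,0],[0,0,0.118]],[[0,0,0],[0,0,0.118]],[[0,0,0],[0,0,0.118]],[[0,0,0],[0,0,0.118]],[[0,0,0],[0,0,0.089]]], gripper=0.2)

```text
time: 16.6
tool_pos: [0.3963, -0.1576, 0.1516]
tool_rot: [-3.141, -0.001, 1.514]
contact_force: [-0.4, 0.2, -0.3]
opening: 0.055
grip_force: 0.0
```

send_rows(plan=[[[-0.5,-0.45,0],[0,0,0]],[[0,0,0.8],[0,0,0]],[[0,0,1],[0,0,0]],[[0,0,1],[0,0,0]],[[0,0,1],[0,0,0]],[[0,0,1],[0,0,0]],[[0,0,0.7],[0,0,0]],[[0,0,0.35],[0,0,0]],[[0,0,0],[0,0,0]],[[0,0,0],[0,0,0]]])

```text
time: 17.85
tool_pos: [0.385, -0.1698, 0.0064]
tool_rot: [3.141, 0.0, 1.519]
contact_force: [-0.3, -0.2, -0.1]
opening: 0.0549
grip_force: 0.0
```

send_rows(plan=[[[0,0,0],[0,0,0]],[[0,0,0],[0,0,0]],[[0,0,0],[0,0,0]],[[0,0,0],[0,0,0]],[[0,0,-0.5],[0,0,0]],[[0,0,-1],[0,0,0]],[[0,0,-1],[0,0,0]],[[0,0,-1],[0,0,0]],[[0,0,-1],[0,0,0]],[[0,0,-0.5],[0,0,0]]], gripper=-1)

```text
time: 19.1
tool_pos: [0.385, -0.1699, 0.1326]
tool_rot: [3.14, 0.001, 1.519]
contact_force: [-0.0, 0.1, -1.5]
opening: 0.0319
grip_force: 14.9
```

```bash
python3 - <<'E'
from h import *
p=slot(-21,31);go(*p,.034,np.radians(170))
E
```

```text
q6 -0.55 turn deg -83.0 units -0.922
before [-6.    2.07  3.94]
after [-2.79 -5.7   3.94]
```

send_rows(plan=[[[-1,0.345,0],[0,0,0]],[[-1,0.345,0],[0,0,0]],[[-1,0.345,0],[0,0,0]],[[-1,0.345,0],[0,0,0]],[[-1,0.345,0],[0,0,0]],[[-1,0.345,0],[0,0,0]],[[0,0,0],[0,0,-0.118]],[[0,0,0],[0,0,-0.118]],[[0,0,0],[0,0,-0.118]],[[0,0,0],[0,0,-0.118]]])

```text
time: 20.35
tool_pos: [0.4283, -0.3218, 0.1306]
tool_rot: [-3.142, -0.001, 2.267]
contact_force: [0.5, -0.7, -1.8]
opening: 0.0316
grip_force: 14.9
```

send_rows(plan=[[[0,0,0],[0,0,-0.118]],[[0,0,0],[0,0,-0.118]],[[0,0,0],[0,0,-0.118]],[[0,0,0],[0,0,-0.096]],[[0,0,0.8],[0,0,0]],[[0,0,1],[0,0,0]],[[0,0,1],[0,0,0]],[[0,0,0.8],[0,0,0]],[[0,0,0.34],[0,0,0]],[[0,0,0],[0,0,0]]])

```text
time: 21.6
tool_pos: [0.4284, -0.3219, 0.0321]
tool_rot: [3.141, -0.001, 2.967]
contact_force: [-0.6, 0.9, -0.8]
opening: 0.032
grip_force: 14.9
```

send_rows(plan=[[[0,0,0],[0,0,0]],[[0,0,0],[0,0,0]],[[0,0,0],[0,0,0]],[[0,0,-0.4],[0,0,0]],[[0,0,-0.8],[0,0,0]],[[0,0,-1],[0,0,0]],[[0,0,-1],[0,0,0]],[[0,0,-0.8],[0,0,0]],[[0,0,0],[0,0,0]],[[0,0,0],[0,0,0]]], gripper=0.1)

```text
time: 22.85
tool_pos: [0.4283, -0.3218, 0.132]
tool_rot: [3.141, -0.001, 2.967]
contact_force: [-1.1, 0.5, -0.1]
opening: 0.0506
grip_force: 0.0
```

```bash
python3 - <<'E'
from h import *
look('w5'); 
clips(['wrist'])
go(.384,-.092,.005,np.radians(82))
E
```

```text
t 22.85 tcp [ 0.4283 -0.3218  0.132 ] yaw 170.0 open 0.0506 F [-1.1  0.5 -0.1]
wrist 806 px [570 101] xy [384. -96.] size [14. 31.] ang 82 z 0.021
wrist 202 px [144 144] xy [ 358. -447.] size [48.  2.] ang 71 z 0.032
wrist 814 px [315 191] xy [ 425. -321.] size [32. 20.] ang 82 z 0.024
wrist 822 px [363 192] xy [ 433. -281.] size [32. 21.] ang 78 z 0.024
wrist 974 px [539 251] xy [ 513. -123.] size [18. 41.] ang 16 z 0.032
q6 -2.18 turn deg 88.0 units 0.978
before [3.33 8.74 5.07]
after [ 8.85 -3.03  5.07]
```

send_rows(plan=[[[0.37,0.96,0],[0,0,0]],[[0.37,0.96,0],[0,0,0]],[[0.37,0.96,0],[0,0,0]],[[0.37,0.96,0],[0,0,0]],[[0.37,0.96,0],[0,0,0]],[[0.37,0.96,0],[0,0,0]],[[0.37,0.96,0],[0,0,0]],[[0.37,0.96,0],[0,0,0]],[[0.37,0.96,0],[0,0,0]],[[0,0,0],[0,0,0.11]]], gripper=0.2)

```text
time: 24.15
tool_pos: [0.3829, -0.0933, 0.1317]
tool_rot: [3.141, -0.002, 2.793]
contact_force: [-0.2, -0.2, -0.1]
opening: 0.0552
grip_force: 0.0
```

send_rows(plan=[[[0,0,0],[0,0,0.109]],[[0,0,0],[0,0,0.109]],[[0,0,0],[0,0,0.109]],[[0,0,0],[0,0,0.109]],[[0,0,0],[0,0,0.109]],[[0,0,0],[0,0,0.109]],[[0,0,0],[0,0,0.109]],[[0,0,0],[0,0,0.105]],[[0,0,0.8],[0,0,0]],[[0,0,0.8],[0,0,0]]])

```text
time: 25.4
tool_pos: [0.3837, -0.0948, 0.0914]
tool_rot: [-3.141, -0.0, 1.431]
contact_force: [-0.1, 0.7, -0.7]
opening: 0.0548
grip_force: 0.0
```

```bash
python3 - <<'E'
from h import *
go(.384,-.094,.005,np.radians(82))
E
```

```text
q6 -0.3 turn deg -0.0 units -0.0
before [0.03 0.01 3.46]
after [0.03 0.01 3.46]
```

send_rows(plan=[[[0,0,1],[0,0,0]],[[0,0,1],[0,0,0]],[[0,0,0.8],[0,0,0]],[[0,0,0.4],[0,0,0]],[[0,0,0.24],[0,0,0]],[[0,0,0],[0,0,0]],[[0,0,0],[0,0,0]],[[0,0,0],[0,0,0]],[[0,0,0],[0,0,0]],[[0,0,0],[0,0,0]]])

```text
time: 26.65
tool_pos: [0.3842, -0.095, 0.0066]
tool_rot: [3.141, 0.0, 1.431]
contact_force: [-0.4, -0.5, 0.9]
opening: 0.0553
grip_force: 0.0
```

send_rows(plan=[[[0,0,0],[0,0,0]],[[0,0,0],[0,0,0]],[[0,0,0],[0,0,0]],[[0,0,0],[0,0,0]],[[0,0,-0.5],[0,0,0]],[[0,0,-1],[0,0,0]],[[0,0,-1],[0,0,0]],[[0,0,-1],[0,0,0]],[[0,0,-1],[0,0,0]],[[0,0,-1],[0,0,0]]], gripper=-1)

```text
time: 27.9
tool_pos: [0.3838, -0.0948, 0.1456]
tool_rot: [3.141, 0.0, 1.431]
contact_force: [1.3, -0.5, -0.8]
opening: 0.0315
grip_force: 15.0
```

```bash
python3 - <<'E'
from h import *
p=slot(21,-47);print(p);go(*p,.034,np.radians(170))
E
```

```text
[ 0.51288857 -0.29430628]
q6 -0.3 turn deg -88.0 units -0.978
before [-7.18  6.22  4.46]
after [-6.47 -6.96  4.46]
```

send_rows(plan=[[[-0.9,0.78,-0.2],[0,0,0]],[[-0.9,0.78,0],[0,0,0]],[[-0.9,0.78,0],[0,0,0]],[[-0.9,0.78,0],[0,0,0]],[[-0.9,0.78,0],[0,0,0]],[[-0.9,0.78,0],[0,0,0]],[[-0.9,0.78,0],[0,0,0]],[[-0.88,0.76,0],[0,0,0]],[[0,0,0],[0,0,-0.118]],[[0,0,0],[0,0,-0.118]]])

```text
time: 29.15
tool_pos: [0.5128, -0.2945, 0.1495]
tool_rot: [-3.141, -0.0, 1.808]
contact_force: [0.1, 0.2, -0.6]
opening: 0.0316
grip_force: 15.0
```

send_rows(plan=[[[0,0,0],[0,0,-0.118]],[[0,0,0],[0,0,-0.118]],[[0,0,0],[0,0,-0.118]],[[0,0,0],[0,0,-0.118]],[[0,0,0],[0,0,-0.118]],[[0,0,0],[0,0,-0.118]],[[0,0,0.8],[0,0,-0.034]],[[0,0,1],[0,0,0]],[[0,0,1],[0,0,0]],[[0,0,1],[0,0,0]]])

```text
time: 30.4
tool_pos: [0.513, -0.2943, 0.0541]
tool_rot: [-3.142, 0.0, 2.967]
contact_force: [0.7, 0.2, -0.2]
opening: 0.032
grip_force: 15.0
```

send_rows(plan=[[[0,0,0.6],[0,0,0]],[[0,0,0.26],[0,0,0]],[[0,0,0],[0,0,0]],[[0,0,0],[0,0,0]],[[0,0,0],[0,0,0]],[[0,0,0],[0,0,0]],[[0,0,0],[0,0,0]],[[0,0,0],[0,0,0]],[[0,0,0],[0,0,0]],[[0,0,0],[0,0,0]]])

```text
time: 31.65
tool_pos: [0.513, -0.2943, 0.0324]
tool_rot: [3.141, -0.0, 2.967]
contact_force: [0.6, 0.6, -0.5]
opening: 0.0319
grip_force: 15.0
```

send_rows(plan=[[[0,0,0],[0,0,0]],[[0,0,0],[0,0,0]],[[0,0,0],[0,0,0]],[[0,0,-0.4],[0,0,0]],[[0,0,-0.8],[0,0,0]],[[0,0,-1],[0,0,0]],[[0,0,-1],[0,0,0]],[[0,0,-1],[0,0,0]],[[0,0,-1],[0,0,0]],[[0,0,0],[0,0,0]]], gripper=0.1)

```text
time: 32.9
tool_pos: [0.5141, -0.2951, 0.1651]
tool_rot: [-3.139, 0.005, 2.968]
contact_force: [0.2, -0.3, -1.3]
opening: 0.0506
grip_force: 0.0
```

```bash
python3 - <<'E'
from h import *
look();clips(['wrist'])
go(.605,-.367,.155,np.radians(172))
E
```

```text
t 32.9 tcp [ 0.5141 -0.2951  0.1651] yaw 170.0 open 0.0506 F [ 0.2 -0.3 -1.3]
wrist 629 px [139  73] xy [ 385. -430.] size [ 6. 41.] ang 75 z 0.032
wrist 26 px [259  54] xy [ 388. -322.] size [19.  1.] ang 82 z 0.023
wrist 42 px [321  53] xy [ 397. -269.] size [27.  0.] ang 80 z 0.021
wrist 834 px [269  97] xy [ 426. -321.] size [32. 21.] ang 80 z 0.024
wrist 746 px [315  98] xy [ 433. -280.] size [31. 20.] ang 80 z 0.024
wrist 674 px [316 180] xy [ 509. -293.] size [31. 21.] ang 78 z 0.024
wrist 766 px [530 249] xy [619. -91.] size [51. 27.] ang 27 z 0.032
wrist 74 px [272 269] xy [ 596. -355.] size [10.  9.] ang 85 z 0.016
q6 -2.05 turn deg -2.0 units -0.022
before [-4.11 -2.22  0.33]
after [-4.03 -2.36  0.33]
```

send_rows(plan=[[[-0.9,-0.33,0],[0,0,0]],[[-0.9,-0.33,0],[0,0,0]],[[-0.9,-0.33,0],[0,0,0]],[[-0.9,-0.33,0],[0,0,0]],[[-0.9,-0.33,0],[0,0,0]],[[-0.9,-0.33,0],[0,0,0]],[[0,0,0],[0,0,0]],[[0,0,0],[0,0,0]],[[0,0,0],[0,0,0]],[[0,0,0],[0,0,0]]])

```text
time: 34.2
tool_pos: [0.6371, -0.3663, 0.1629]
tool_rot: [-3.142, 0.0, 2.967]
contact_force: [0.7, -0.1, 1.0]
opening: 0.0504
grip_force: 0.0
```

```bash
python3 - <<'E'
from h import *
look('w6');clips(['wrist'])
E
```

```text
t 34.2 tcp [ 0.6371 -0.3663  0.1629] yaw 170.0 open 0.0504 F [ 0.7 -0.1  1. ]
wrist 266 px [400  32] xy [ 515. -270.] size [ 1. 54.] ang 80 z 0.025
wrist 940 px [373  33] xy [ 510. -294.] size [32. 21.] ang 81 z 0.024
wrist 32 px [305  71] xy [ 532. -356.] size [16.  1.] ang 80 z 0.021
wrist 66 px [383  71] xy [ 543. -290.] size [30.  0.] ang 81 z 0.02
wrist 835 px [601 106] xy [610. -94.] size [41. 28.] ang 26 z 0.032
wrist 617 px [307 147] xy [ 599. -367.] size [31. 18.] ang 87 z 0.021
wrist 30 px [633 157] xy [655. -64.] size [14.  2.] ang 23 z 0.032
wrist 596 px [473 196] xy [ 673. -215.] size [32. 18.] ang 76 z 0.021
```

View pics/w6.png

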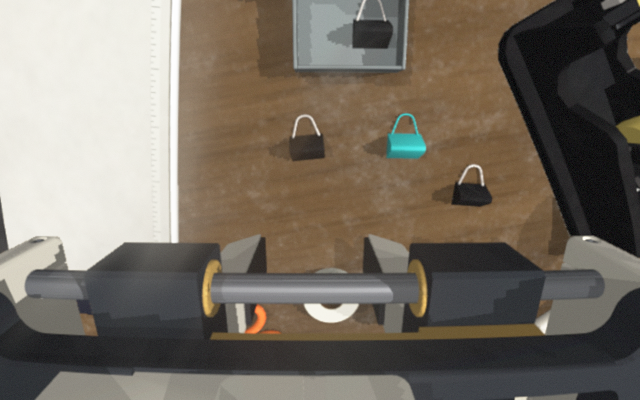

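```bash
python3 - <<'E'
from h import *
im,d,c=ld('wrist')
for u,v in((307,150),(472,195),(372,36)): print(np.median(im[v-5:v+6,u-8:u+9].reshape(-1,3),0))
z=cv2.imread('pics/w5.png')
for u,v in((315,191),(363,192),(570,101)): print(np.median(z[v-5:v+6,u-8:u+9].reshape(-1,3),0))
z,_,_=ld('scene')
for u,v in((227,182),(432,211),(350,247),(475,247),(376,257)): print('scene',np.median(z[v-2:v+3,u-2:u+3].reshape(-1,3),0))
go(.600,-.367,.005,np.radians(176))
E
```

```text
[45. 51. 58.]
[38. 38. 40.]
[44. 45. 46.]
[53. 55. 56.]
[52. 53. 53.]
[31. 30. 30.]
scene [25. 23. 23.]
scene [26. 26. 26.]
scene [23. 24. 22.]
scene [27. 26. 28.]
scene [23. 23. 22.]
q6 -2.02 turn deg -6.0 units -0.066
before [ 1.46 -0.28  6.32]
after [ 1.48 -0.13  6.32]
```

send_rows(plan=[[[0.8,-0.28,0],[0,0,-0.066]],[[0.68,0,0.5],[0,0,0]],[[0,0,1],[0,0,0]],[[0,0,1],[0,0,0]],[[0,0,1],[0,0,0]],[[0,0,1],[0,0,0]],[[0,0,0.9],[0,0,0]],[[0,0,0.6],[0,0,0]],[[0,0,0.28],[0,0,0]],[[0,0,0],[0,0,0]]], gripper=0.2)

```text
time: 35.5
tool_pos: [0.5996, -0.3688, 0.0055]
tool_rot: [3.142, 0.0, 3.071]
contact_force: [-0.7, -0.7, 0.9]
opening: 0.0552
grip_force: 0.0
```

send_rows(plan=[[[0,0,0],[0,0,0]],[[0,0,0],[0,0,0]],[[0,0,0],[0,0,0]],[[0,0,0],[0,0,0]],[[0,0,-0.5],[0,0,0]],[[0,0,-1],[0,0,0]],[[0,0,-1],[0,0,0]],[[0,0,-1],[0,0,0]],[[0,0,-0.5],[0,0,0]],[[0,0,0],[0,0,0]]], gripper=-1)

```text
time: 36.75
tool_pos: [0.5999, -0.369, 0.1066]
tool_rot: [-3.141, 0.002, 3.071]
contact_force: [-0.8, 0.2, -1.3]
opening: 0.0319
grip_force: 15.0
```

```bash
python3 - <<'E'
from h import *
p=slot(-21,-47);print(p);go(*p,.034,np.radians(170))
E
```

```text
[ 0.50573977 -0.33569341]
q6 -2.16 turn deg 6.0 units 0.066
before [3.85 1.06 2.9 ]
after [3.94 0.66 2.9 ]
```

send_rows(plan=[[[0.95,0.26,-0.2],[0,0,0.066]],[[0.97,0.17,0],[0,0,0]],[[0.97,0.17,0],[0,0,0]],[[0.97,0.17,0.3],[0,0,0]],[[0,0,1],[0,0,0]],[[0,0,1],[0,0,0]],[[0,0,0.5],[0,0,0]],[[0,0,0.3],[0,0,0]],[[0,0,0],[0,0,0]],[[0,0,0],[0,0,0]]])

```text
time: 38.0
tool_pos: [0.5073, -0.3357, 0.0336]
tool_rot: [-3.141, 0.001, 2.967]
contact_force: [-0.2, 1.0, 0.5]
opening: 0.0315
grip_force: 15.0
```

send_rows(plan=[[[0,0,0],[0,0,0]],[[0,0,0],[0,0,0]],[[0,0,0],[0,0,0]],[[0,0,-0.4],[0,0,0]],[[0,0,-0.8],[0,0,0]],[[0,0,-1],[0,0,0]],[[0,0,-1],[0,0,0]],[[0,0,-1],[0,0,0]],[[0,0,-1],[0,0,0]],[[0,0,0],[0,0,0]]], gripper=0.1)

```text
time: 39.25
tool_pos: [0.5079, -0.3362, 0.1657]
tool_rot: [-3.139, 0.005, 2.967]
contact_force: [-0.5, 0.2, -0.3]
opening: 0.0506
grip_force: 0.0
```

```bash
python3 - <<'E'
from h import *
look();clips(['wrist'])
go(.669,-.236,.006,np.radians(166))
E
```

```text
t 39.25 tcp [ 0.5079 -0.3362  0.1657] yaw 170.0 open 0.0506 F [-0.5  0.2 -0.3]
wrist 242 px [186  61] xy [ 377. -426.] size [ 3. 24.] ang 81 z 0.032
wrist 67 px [312  52] xy [ 389. -318.] size [36.  1.] ang 80 z 0.02
wrist 242 px [375  84] xy [ 421. -257.] size [62. 25.] ang 18 z 0.025
wrist 745 px [315  96] xy [ 426. -321.] size [30. 21.] ang 82 z 0.024
wrist 829 px [362  97] xy [ 434. -280.] size [32. 21.] ang 80 z 0.024
wrist 75 px [386 160] xy [ 493. -267.] size [ 1. 26.] ang 82 z 0.026
wrist 689 px [359 179] xy [ 510. -293.] size [32. 20.] ang 80 z 0.024
wrist 654 px [315 183] xy [ 506. -336.] size [31. 20.] ang 79 z 0.024
wrist 595 px [558 249] xy [615. -98.] size [39. 39.] ang 28 z 0.032
wrist 248 px [542 316] xy [ 690. -119.] size [52. 12.] ang 21 z 0.032
q6 -2.11 turn deg 4.0 units 0.045
before [-5.68  5.05  6.32]
after [-5.32  5.43  6.32]
```

Four clips are in the tray. The next one is c4, near the dispenser. I'll approach offset with the gripper fully open, and check from above first.

send_rows(plan=[[[-0.9,0.5,0],[0,0,0.045]],[[-1,1,0],[0,0,0]],[[-1,1,0],[0,0,0]],[[-1,1,0],[0,0,0]],[[-1,1,0],[0,0,0]],[[-0.47,0.86,0],[0,0,0]],[[0,0,0],[0,0,0]],[[0,0,0],[0,0,0]],[[0,0,0],[0,0,0]],[[0,0,0],[0,0,0]]], gripper=1)

```text
time: 40.55
tool_pos: [0.6686, -0.2371, 0.1633]
tool_rot: [-3.142, 0.0, 2.896]
contact_force: [-0.1, -0.2, 0.3]
opening: 0.0916
grip_force: 0.0
```

```bash
python3 - <<'E'
from h import *
look('w7');clips(['wrist'])
go(.669,-.236,.006,np.radians(166))
E
```

```text
t 40.55 tcp [ 0.6686 -0.2371  0.1633] yaw 165.9 open 0.0916 F [-0.1 -0.2  0.3]
wrist 35 px [418   9] xy [ 541. -118.] size [ 1. 19.] ang 22 z 0.031
wrist 931 px [206  31] xy [ 510. -293.] size [32. 21.] ang 81 z 0.024
wrist 965 px [158  42] xy [ 507. -339.] size [40. 20.] ang 80 z 0.024
wrist 1571 px [447  84] xy [ 603. -101.] size [38. 38.] ang 35 z 0.032
wrist 585 px [339 185] xy [ 673. -215.] size [31. 18.] ang 76 z 0.021
wrist 121 px [496 193] xy [710. -71.] size [21.  9.] ang 15 z 0.032
wrist 124 px [424 323] xy [ 846. -158.] size [ 8. 19.] ang 1 z 0.019
wrist 26 px [361 331] xy [ 829. -227.] size [ 3. 10.] ang 15 z 0.03
q6 -1.77 turn deg -0.1 units -0.001
before [-0.    0.04  6.29]
after [-0.    0.04  6.29]
```

View pics/w7.png

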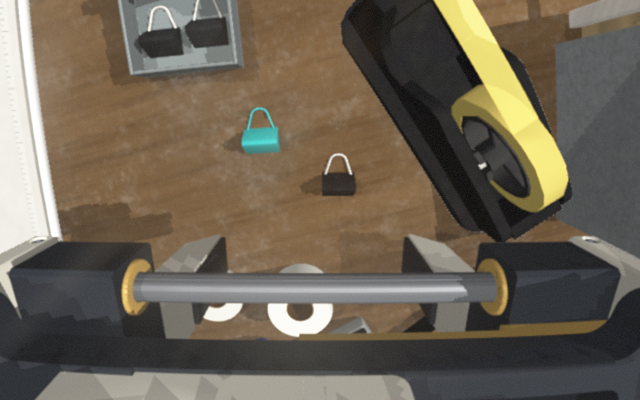

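send_rows(plan=[[[0,0,0.8],[0,0,0]],[[0,0,1],[0,0,0]],[[0,0,1],[0,0,0]],[[0,0,0.8],[0,0,0]],[[0,0,0.4],[0,0,0]],[[0,0,0.4],[0,0,0]],[[0,0,0.4],[0,0,0]],[[0,0,0],[0,0,0]],[[0,0,0],[0,0,0]],[[0,0,0],[0,0,0]]])

```text
time: 41.85
tool_pos: [0.6694, -0.2363, 0.0436]
tool_rot: [-3.141, 0.001, 2.897]
contact_force: [0.8, 0.5, -0.3]
opening: 0.0917
grip_force: 0.0
```

send_rows(plan=[[[0,0,0.4],[0,0,0]],[[0,0,0.4],[0,0,0]],[[0,0,0.4],[0,0,0]],[[0,0,0.3],[0,0,0]],[[0,0,0],[0,0,0]],[[0,0,0],[0,0,0]],[[0,0,0],[0,0,0]],[[0,0,0],[0,0,0]],[[0,0,0],[0,0,0]],[[0,0,0],[0,0,0]]])

```text
time: 43.1
tool_pos: [0.6691, -0.2362, 0.0055]
tool_rot: [3.142, 0.0, 2.897]
contact_force: [-0.4, -0.1, 0.7]
opening: 0.0917
grip_force: 0.0
```

send_rows(plan=[[[0,0,0],[0,0,0]],[[0,0,0],[0,0,0]],[[0,0,0],[0,0,0]],[[0,0,0],[0,0,0]],[[0,0,0],[0,0,0]],[[0,0,0],[0,0,0]],[[0,0,-0.5],[0,0,0]],[[0,0,-1],[0,0,0]],[[0,0,-1],[0,0,0]],[[0,0,-1],[0,0,0]]], gripper=-1)

```text
time: 44.35
tool_pos: [0.6692, -0.2364, 0.0948]
tool_rot: [-3.141, 0.001, 2.897]
contact_force: [0.3, 0.3, 0.3]
opening: 0.0316
grip_force: 15.0
```

```bash
python3 - <<'E'
from h import *
for q in((0,-44),(0,-40),(0,40)):
  p=slot(*q);print(q,p);go(*p,.055,np.radians(170))
E
```

```text
(0, -44) [ 0.50635795 -0.31448922]
q6 -1.77 turn deg -4.0 units -0.045
before [ 5.56 -4.61  1.59]
after [ 5.87 -4.21  1.59]
(0, -40) [ 0.50241632 -0.31380838]
q6 -1.77 turn deg -4.0 units -0.045
before [ 5.72 -4.62  1.59]
after [ 6.03 -4.21  1.59]
(0, 40) [ 0.42358368 -0.30019162]
q6 -1.77 turn deg -4.0 units -0.045
before [ 8.91 -4.86  1.59]
after [ 9.23 -4.22  1.59]
```

```bash
python3 - <<'E'
from h import *
p=slot(0,-46);print(p);go(*p,.031,np.radians(170))
E
```

```text
[ 0.50832876 -0.31482964]
q6 -1.77 turn deg -4.0 units -0.045
before [ 5.48 -4.61  2.55]
after [ 5.79 -4.21  2.55]
```

send_rows(plan=[[[0,0,0],[0,0,-0.045]],[[0.965,-0.7,0],[0,0,0]],[[0.965,-0.7,0],[0,0,0]],[[0.965,-0.7,0],[0,0,0]],[[0.965,-0.7,0],[0,0,0]],[[0.965,-0.7,0],[0,0,0]],[[0.965,-0.7,0],[0,0,0]],[[0,0,0.8],[0,0,0]],[[0,0,0.6],[0,0,0]],[[0,0,0],[0,0,0]]])

```text
time: 45.6
tool_pos: [0.508, -0.3139, 0.0571]
tool_rot: [3.14, -0.002, 2.968]
contact_force: [-0.4, -0.7, 0.1]
opening: 0.0318
grip_force: 15.0
```

send_rows(plan=[[[0,0,0.5],[0,0,0]],[[0,0,0.3],[0,0,0]],[[0,0,0.2],[0,0,0]],[[0,0,0.15],[0,0,0]],[[0,0,0],[0,0,0]],[[0,0,0],[0,0,0]],[[0,0,0],[0,0,0]],[[0,0,0],[0,0,0]],[[0,0,0],[0,0,0]],[[0,0,0],[0,0,0]]])

```text
time: 46.85
tool_pos: [0.5087, -0.3145, 0.0304]
tool_rot: [-3.141, 0.001, 2.967]
contact_force: [-1.5, 1.7, 7.9]
opening: 0.0319
grip_force: 15.0
```

send_rows(plan=[[[0,0,0],[0,0,0]],[[0,0,0],[0,0,0]],[[0,0,0],[0,0,0]],[[0,0,-0.4],[0,0,0]],[[0,0,-0.8],[0,0,0]],[[0,0,-1],[0,0,0]],[[0,0,-1],[0,0,0]],[[0,0,-1],[0,0,0]],[[0,0,-1],[0,0,0]],[[0,0,-1],[0,0,0]]], gripper=0)

```text
time: 48.1
tool_pos: [0.5083, -0.3146, 0.1858]
tool_rot: [-3.141, 0.001, 2.967]
contact_force: [-0.5, -0.6, -0.7]
opening: 0.0458
grip_force: 0.0
```

```bash
python3 - <<'E'
from h import *
look('w8');clips(['wrist'],.05); snap('scene','scene1')
import cv2
s=cv2.imread('pics/scene1.png')[130:330,200:520]; w=cv2.imread('pics/w8.png')[0:260,100:420]
a=cv2.resize(s,None,fx=1.6,fy=1.6); b=cv2.resize(w,(288,320*260//320*288//288*0+320)); 
cv2.imwrite('pics/cmp.png',np.hstack([a,b]))
# search for unit-side clips
E
```

```text
t 48.1 tcp [ 0.5083 -0.3146  0.1858] yaw 170.0 open 0.0458 F [-0.5 -0.6 -0.7]
wrist 1493 px [147  72] xy [ 377. -449.] size [46. 36.] ang 75 z 0.038
wrist 41 px [290  60] xy [ 389. -317.] size [34.  0.] ang 80 z 0.023
wrist 702 px [293 101] xy [ 426. -321.] size [31. 21.] ang 83 z 0.024
wrist 703 px [336 102] xy [ 434. -280.] size [31. 21.] ang 80 z 0.024
wrist 77 px [529 214] xy [ 570. -110.] size [ 5. 23.] ang 20 z 0.044
wrist 30 px [548 303] xy [672. -91.] size [8. 5.] ang 39 z 0.049
```

View pics/cmp.png

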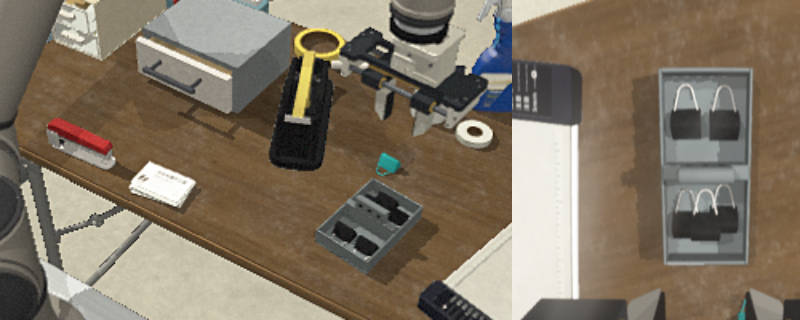

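```bash
python3 - <<'E'
from h import *
go(.555,.11,.2,np.radians(86))
E
```

```text
q6 -2.08 turn deg 84.0 units 0.934
before [ 1.16 17.08 -0.49]
after [17.11  0.62 -0.49]
```

send_rows(plan=[[[0.06,1,-0.05],[0,0,0]],[[0.06,1,-0.05],[0,0,0]],[[0.06,1,-0.05],[0,0,0]],[[0.06,1,-0.05],[0,0,0]],[[0.06,1,-0.05],[0,0,0]],[[0.06,1,-0.05],[0,0,0]],[[0.06,1,-0.05],[0,0,0]],[[0.06,1,-0.05],[0,0,0]],[[0.06,1,-0.05],[0,0,0]],[[0.06,1,-0.05],[0,0,0]]], gripper=-0.43)

```text
time: 49.45
tool_pos: [0.5358, -0.0634, 0.1956]
tool_rot: [3.141, -0.003, 2.968]
contact_force: [0.9, 0.5, -0.9]
opening: 0.0264
grip_force: 0.0
```

send_rows(plan=[[[0.08,1,0],[0,0,0]],[[0.08,1,0],[0,0,0]],[[0.08,1,0],[0,0,0]],[[0.08,1,0],[0,0,0]],[[0.08,1,0],[0,0,0]],[[0.08,1,0],[0,0,0]],[[0.08,1,0],[0,0,0]],[[0,0,0],[0,0,0.117]],[[0,0,0],[0,0,0.117]],[[0,0,0],[0,0,0.117]]])

```text
time: 50.7
tool_pos: [0.5519, 0.1104, 0.1954]
tool_rot: [-3.14, -0.002, 2.411]
contact_force: [-0.1, 0.2, 0.3]
opening: 0.0264
grip_force: 0.0
```

send_rows(plan=[[[0,0,0],[0,0,0.117]],[[0,0,0],[0,0,0.117]],[[0,0,0],[0,0,0.117]],[[0,0,0],[0,0,0.117]],[[0,0,0],[0,0,0.115]],[[0,0,0],[0,0,0]],[[0,0,0],[0,0,0]],[[0,0,0],[0,0,0]],[[0,0,0],[0,0,0]],[[0,0,0],[0,0,0]]])

```text
time: 51.95
tool_pos: [0.5534, 0.109, 0.1967]
tool_rot: [3.142, -0.0, 1.501]
contact_force: [-0.4, 0.3, -0.2]
opening: 0.0261
grip_force: 0.0
```

```bash
python3 - <<'E'
from h import *
im,d,c=look('w9');P=cloud(d,c);X,Y,Z=P[...,0],P[...,1],P[...,2]
m=(d>0)&(X>.52)&(X<.585)&(Y>.02)&(Y<.25)&(Z>.055)&(Z<.08);q=P[m]; print('bar',len(q),cv2.minAreaRect((q[:,:2]*1000).astype(np.float32)))
m=(d>0)&(X>.57)&(X<.61)&(Y>.0)&(Y<.25)&(Z>.083)&(Z<.097);q=P[m]; print('front top',len(q),cv2.minAreaRect((q[:,:2]*1000).astype(np.float32)))
m=(d>0)&(X>.57)&(X<.8)&(Y>.0)&(Y<.25)&(Z>.10)&(Z<.11);q=P[m]; print('top',len(q),cv2.minAreaRect((q[:,:2]*1000).astype(np.float32)))
E
```

```text
t 51.95 tcp [0.5534 0.109  0.1967] yaw 86.0 open 0.0261 F [-0.4  0.3 -0.2]
bar 2635 ((553.3198852539062, 128.92343139648438), (204.71978759765625, 40.84645080566406), 86.43745422363281)
front top 4757 ((586.7626342773438, 138.92544555664062), (190.890625, 27.388729095458984), 86.08858489990234)
top 48845 ((686.4228515625, 118.3266372680664), (221.3709259033203, 177.1576385498047), 86.41629791259766)
```

View pics/w9.png

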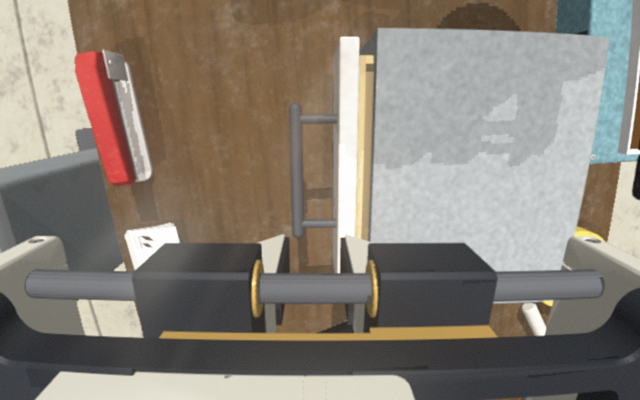

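```bash
python3 - <<'E'
from h import *
im,d,c=ld('wrist');P=cloud(d,c)
for u,v in((297,115),(297,150),(297,190),(298,225),(340,100),(357,100),(372,60),(365,100),(380,100)): print(u,v,P[v,u].round(4))
a=np.radians(-3.8)
q=P[150,297]
m=P[[115,150,190,225],[297]*4].mean(0);print(m)
mid=(P[105,296]+P[235,298])/2;print('mid',mid)
go(mid[0],mid[1],.054,np.radians(86.3))
E
```

```text
297 115 [0.5433 0.1774 0.0731]
297 150 [0.5409 0.1485 0.0727]
297 190 [0.538  0.1137 0.0731]
298 225 [0.5361 0.0812 0.0731]
340 100 [0.5779 0.1866 0.0922]
357 100 [0.5909 0.1858 0.0918]
372 60 [0.6048 0.215  0.0832]
365 100 [0.6076 0.1861 0.0203]
380 100 [0.606  0.1845 0.1049]
[0.53932074 0.13019758 0.07294402]
mid [0.53917883 0.12867509 0.07233927]
q6 0.13 turn deg -0.3 units -0.004
before [ 0.74 -0.62  5.71]
after [ 0.75 -0.62  5.71]
```

send_rows(plan=[[[0.74,-0.6,0],[0,0,0]],[[0,0,1],[0,0,0]],[[0,0,1],[0,0,0]],[[0,0,1],[0,0,0]],[[0,0,0.8],[0,0,0]],[[0,0,0.7],[0,0,0]],[[0,0,0.6],[0,0,0]],[[0,0,0.4],[0,0,0]],[[0,0,0.2],[0,0,0]],[[0,0,0],[0,0,0]]])

```text
time: 53.25
tool_pos: [0.5398, 0.1286, 0.0542]
tool_rot: [-3.142, -0.0, 1.5]
contact_force: [0.7, -0.3, 0.4]
opening: 0.0261
grip_force: 0.0
```

send_rows(plan=[[[0,0,0],[0,0,0]],[[0,0,0],[0,0,0]],[[0,0,0],[0,0,0]],[[0,-0.3,0],[0,0,0]],[[0,-0.6,0],[0,0,0]],[[0,-0.6,0],[0,0,0]],[[0,-0.6,0],[0,0,0]],[[0,-0.6,0],[0,0,0]],[[0,-0.6,0],[0,0,0]],[[0,0,0],[0,0,0]]], gripper=-1, force=25)

```text
time: 54.5
tool_pos: [0.4559, 0.1338, 0.0546]
tool_rot: [-3.141, 0.001, 1.501]
contact_force: [-1.0, -5.1, 3.8]
opening: 0.0102
grip_force: 25.0
```

send_rows(plan=[[[0,-0.4,0],[0,0,0]],[[0,-0.3,0],[0,0,0]],[[0,-0.15,0],[0,0,0]],[[0,-0.1,0],[0,0,0]],[[0,-0.1,0],[0,0,0]],[[0,0,0],[0,0,0]],[[0,0,0],[0,0,0]],[[0,0,0],[0,0,0]],[[0,0,0],[0,0,0]],[[0,0,0],[0,0,0]]])

```text
time: 55.75
tool_pos: [0.4312, 0.1354, 0.0546]
tool_rot: [3.141, 0.001, 1.501]
contact_force: [-1.9, -7.5, 6.2]
opening: 0.0101
grip_force: 25.0
```

send_rows(plan=[[[0,-0.1,0],[0,0,0]],[[0,-0.1,0],[0,0,0]],[[0,0,0],[0,0,0]],[[0,0,0],[0,0,0]],[[0,0,0],[0,0,0]],[[0,0,0],[0,0,0]],[[0,0,0],[0,0,0]],[[0,0,0],[0,0,0]],[[0,0,0],[0,0,0]],[[0,0,0],[0,0,0]]])

```text
time: 57.0
tool_pos: [0.4263, 0.1357, 0.0546]
tool_rot: [3.141, 0.001, 1.501]
contact_force: [-1.3, -8.3, 6.1]
opening: 0.0103
grip_force: 25.0
```

send_rows(plan=[[[0,0,0],[0,0,0]],[[0,0,0],[0,0,0]],[[0,0,0],[0,0,0]],[[0,0,-0.5],[0,0,0]],[[0,0,-1],[0,0,0]],[[0,0,-1],[0,0,0]],[[0,0,-1],[0,0,0]],[[0,0,-1],[0,0,0]],[[0,0,-1],[0,0,0]],[[0,0,-0.5],[0,0,0]]], gripper=-0.43)

```text
time: 58.25
tool_pos: [0.4267, 0.1367, 0.2061]
tool_rot: [3.139, -0.001, 1.5]
contact_force: [-0.3, -0.3, 0.3]
opening: 0.0263
grip_force: 0.0
```

send_rows(plan=[[[0,0,0],[0,0,0]],[[0,0,0],[0,0,0]],[[-1,0,0],[0,0,0]],[[-1,0.5,0],[0,0,0]],[[-1,1,0],[0,0,0]],[[-0.5,1,0],[0,0,0]],[[0,1,0],[0,0,0]],[[0,1,0],[0,0,0]],[[0,1,0],[0,0,0]],[[0,0,0],[0,0,0]]])

```text
time: 59.5
tool_pos: [0.5577, 0.0394, 0.2025]
tool_rot: [-3.139, -0.0, 1.5]
contact_force: [-0.7, -0.2, -0.6]
opening: 0.0263
grip_force: 0.0
```

```bash
python3 - <<'E'
from h import *
im,d,c=look('w10')
for n in ('scene','side'): snap(n,n+'2')
E
```

```text
t 59.5 tcp [0.5577 0.0394 0.2025] yaw 85.9 open 0.0263 F [-0.7 -0.2 -0.6]
```

View pics/w10.png

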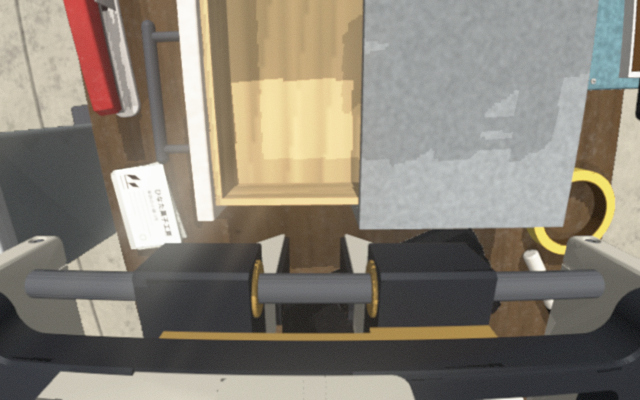

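send_rows(plan=[[[1,0.1,-0.3],[0,0,0]],[[1,0.1,-0.3],[0,0,0]],[[1,0.1,-0.3],[0,0,0]],[[1,0.1,-0.3],[0,0,0]],[[1,0.1,0],[0,0,0]],[[1,0.1,0],[0,0,0]],[[0,0,0],[0,0,0]],[[0,0,0],[0,0,0]],[[0,0,0],[0,0,0]],[[0,0,0],[0,0,0]]])

```text
time: 60.9
tool_pos: [0.5828, 0.1874, 0.2344]
tool_rot: [3.142, 0.0, 1.499]
contact_force: [0.1, -0.1, -0.7]
opening: 0.0265
grip_force: 0.0
```

```bash
python3 - <<'E'
from h import *
im,d,c=ld('wrist')
P=cloud(d,c);X,Y,Z=P[...,0],P[...,1],P[...,2]
m=(d>0)&(X>.4)&(X<.61)&(Y>.0)&(Y<.26)&(Z>.012)&(Z<.032);print('floor?',m.sum())
for v in(100,): 
  for u in (150,185,200,212,222,230,300,355,365): print(u,v,P[v,u].round(4))
for v in(150,170,183,190,198,204,210): print(290,v,P[v,290].round(4))
look('w11')
E
```

```text
floor? 24178
150 100 [0.423  0.1302 0.0726]
185 100 [0.461  0.1265 0.0923]
200 100 [0.4734 0.1254 0.0937]
212 100 [0.4792 0.1251 0.0815]
222 100 [0.4812 0.1253 0.0584]
230 100 [0.4811 0.1259 0.0292]
300 100 [0.5483 0.1208 0.021 ]
355 100 [0.6022 0.1171 0.0229]
365 100 [0.6    0.1156 0.1054]
290 150 [0.5343 0.0726 0.0229]
290 170 [0.5324 0.052  0.0224]
290 183 [0.5314 0.039  0.0256]
290 190 [0.5336 0.0388 0.0554]
290 198 [0.5356 0.0383 0.0827]
290 204 [0.5352 0.0332 0.0839]
290 210 [5.262e-01 2.100e-03 5.000e-04]
t 60.9 tcp [0.5828 0.1874 0.2344] yaw 85.9 open 0.0265 F [ 0.1 -0.1 -0.7]
```

View pics/w11.png

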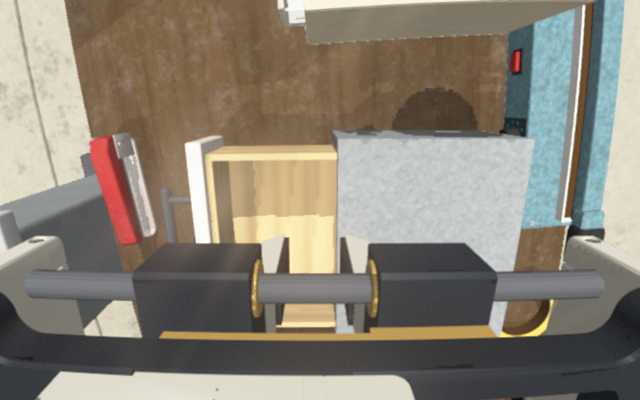

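```bash
python3 - <<'E'
from h import *
for n in('scene','side'):
    im,d,c=ld(n);P=cloud(d,c);X,Y,Z=P[...,0],P[...,1],P[...,2]
    m=(d>0)&(X>.37)&(X<.57)&(Y>-.4)&(Y<-.21)&(Z>.048)&(Z<.07);q=P[m];print(n,'handle',cv2.minAreaRect((q[:,:2]*1000).astype(np.float32)),q[:,2].max())
clips(['scene','side'],.05)
go(.463,-.307,.16,np.radians(80.2))
E
```

```text
scene handle ((463.44805908203125, -307.0068359375), (55.12989807128906, 15.251158714294434), 77.27191162109375) 0.06503852547524007
side handle ((462.4703369140625, -307.70562744140625), (55.72770690917969, 13.060927391052246), 81.27228546142578) 0.06354432874113351
scene 28 px [382 193] xy [641. -73.] size [68.  5.] ang 22 z 0.05
scene 31 px [470 190] xy [ 790. -278.] size [ 8. 20.] ang 12 z 0.039
scene 113 px [429 283] xy [ 420. -323.] size [25. 36.] ang 13 z 0.029
scene 419 px [473 320] xy [ 378. -452.] size [47. 46.] ang 78 z 0.04
side 356 px [354 351] xy [ 376. -453.] size [48. 42.] ang 74 z 0.038
q6 0.26 turn deg 5.7 units 0.063
before [-20.07  -3.37   2.98]
after [-20.31  -1.36   2.98]
```

send_rows(plan=[[[-1,-0.17,0],[0,0,0]],[[-1,-0.17,0],[0,0,0]],[[-1,-0.17,0],[0,0,0]],[[-1,-0.17,0],[0,0,0]],[[-1,-0.17,0],[0,0,0]],[[-1,-0.17,0],[0,0,0]],[[-1,-0.17,0],[0,0,0]],[[-1,-0.17,0],[0,0,0]],[[-1,-0.17,0],[0,0,0]],[[-1,-0.17,0],[0,0,0]]], gripper=-0.25)

```text
time: 62.2
tool_pos: [0.5225, -0.0593, 0.2343]
tool_rot: [3.141, 0.0, 1.5]
contact_force: [-0.2, -0.7, -0.2]
opening: 0.0342
grip_force: 0.0
```

send_rows(plan=[[[-1,-0.17,0],[0,0,0]],[[-1,-0.17,0],[0,0,0]],[[-1,-0.17,0],[0,0,0]],[[-1,-0.17,0],[0,0,0]],[[-1,-0.17,0],[0,0,0]],[[-1,-0.17,0.6],[0,0,0]],[[-1,-0.17,0.8],[0,0,0]],[[-1,-0.17,0.8],[0,0,0]],[[-1,-0.17,0.8],[0,0,0]],[[-1,-0.14,0],[0,0,0.063]]])

```text
time: 63.45
tool_pos: [0.4623, -0.305, 0.1575]
tool_rot: [-3.139, -0.002, 1.399]
contact_force: [-0.1, 0.1, -0.5]
opening: 0.0343
grip_force: 0.0
```

```bash
python3 - <<'E'
from h import *
look('w12');go(.463,-.307,.044,np.radians(80.2));clips(['wrist'],.05)
E
```

```text
t 63.45 tcp [ 0.4623 -0.305   0.1575] yaw 80.1 open 0.0343 F [-0.1  0.1 -0.5]
q6 -0.55 turn deg -0.4 units -0.005
before [0.06 0.02 4.58]
after [0.06 0.02 4.58]
wrist 325 px [281 169] xy [ 434. -280.] size [31. 21.] ang 79 z 0.023
wrist 47 px [622 197] xy [ 770. -367.] size [ 5. 16.] ang 13 z 0.013
wrist 682 px [282 211] xy [ 426. -320.] size [32. 21.] ang 81 z 0.024
wrist 146 px [277 320] xy [ 400. -433.] size [ 3. 11.] ang 58 z 0.034
```

View pics/w12.png

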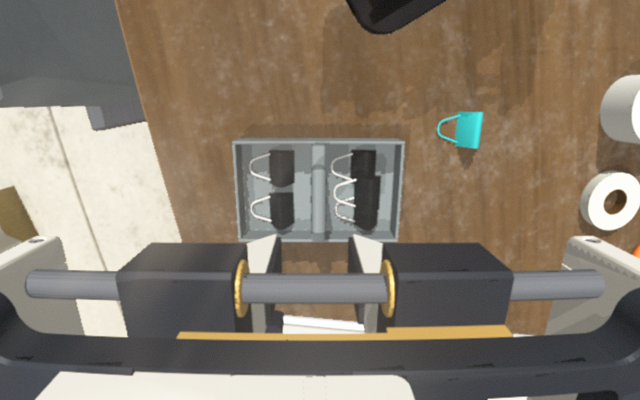

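send_rows(plan=[[[0.06,0,0.8],[0,0,0]],[[0,0,1],[0,0,0]],[[0,0,1],[0,0,0]],[[0,0,0.8],[0,0,0]],[[0,0,0.5],[0,0,0]],[[0,0,0.3],[0,0,0]],[[0,0,0.16],[0,0,0]],[[0,0,0],[0,0,0]],[[0,0,0],[0,0,0]],[[0,0,0],[0,0,0]]])

```text
time: 64.75
tool_pos: [0.464, -0.3033, 0.0456]
tool_rot: [3.141, 0.0, 1.401]
contact_force: [-0.5, -0.7, 0.3]
opening: 0.0343
grip_force: 0.0
```

send_rows(plan=[[[0,0,0],[0,0,0]],[[0,0,0],[0,0,0]],[[0,0,0],[0,0,0]],[[0,0,0],[0,0,0]],[[0,0,0],[0,0,0]],[[0,0,0],[0,0,0]],[[0,0,-0.1],[0,0,0]],[[0,0,-0.2],[0,0,0]],[[0,0,-0.3],[0,0,0]],[[0,0,-0.3],[0,0,0]]], gripper=-1, force=45)

```text
time: 66.0
tool_pos: [0.4638, -0.3032, 0.0683]
tool_rot: [3.142, -0.0, 1.401]
contact_force: [-0.1, 0.2, -3.1]
opening: 0.0116
grip_force: 45.0
```

send_rows(plan=[[[0,0,-0.4],[0,0,0]],[[0,0,-0.6],[0,0,0]],[[0,0,-0.8],[0,0,0]],[[0,0,-0.8],[0,0,0]],[[0,0,-0.8],[0,0,0]],[[0,0,-0.8],[0,0,0]],[[0,0,-0.7],[0,0,0]],[[0,0,-0.5],[0,0,0]],[[0,0,-0.2],[0,0,0]],[[0,0,0],[0,0,0]]])

```text
time: 67.25
tool_pos: [0.4637, -0.3031, 0.2077]
tool_rot: [3.142, -0.0, 1.401]
contact_force: [0.3, 0.3, -3.8]
opening: 0.0118
grip_force: 45.0
```

```bash
python3 - <<'E'
from h import *
im,d,c=look('w13');P=cloud(d,c);go(.5406,.1274,.2,np.radians(-3.7))
E
```

```text
t 67.25 tcp [ 0.4637 -0.3031  0.2077] yaw 80.3 open 0.0118 F [ 0.3  0.3 -3.8]
q6 -0.55 turn deg 84.0 units 0.933
before [17.49  0.13  0.29]
after [  1.96 -17.38   0.29]
```

send_rows(plan=[[[0.3,0,0],[0,0,0]],[[0.7,0.012,0],[0,0,0]],[[0.7,0.012,0],[0,0,0]],[[0.7,0.012,0],[0,0,0]],[[0.7,0.012,0],[0,0,0]],[[0.7,0.012,0],[0,0,0]],[[0.7,0.012,0],[0,0,0]],[[0.7,0.012,0],[0,0,0]],[[0.7,0.012,0],[0,0,0]],[[0.7,0.012,0],[0,0,0]]])

```text
time: 68.55
tool_pos: [0.4945, -0.1399, 0.2077]
tool_rot: [3.141, -0.0, 1.401]
contact_force: [-0.4, 0.1, -3.4]
opening: 0.0117
grip_force: 45.0
```

send_rows(plan=[[[0.7,0.012,0],[0,0,0]],[[0.7,0.012,0],[0,0,0]],[[0.7,0.012,0],[0,0,0]],[[0.7,0.012,0],[0,0,0]],[[0.7,0.012,0],[0,0,0]],[[0.7,0.012,0],[0,0,0]],[[0.7,0.012,0],[0,0,0]],[[0.7,0.012,0],[0,0,0]],[[0.7,0.012,0],[0,0,0]],[[0.7,0.012,0],[0,0,0]]])

```text
time: 69.8
tool_pos: [0.527, 0.0322, 0.2077]
tool_rot: [3.142, -0.0, 1.401]
contact_force: [0.8, -0.5, -3.2]
opening: 0.0111
grip_force: 45.0
```

send_rows(plan=[[[0.7,0.012,0],[0,0,0]],[[0.7,0.012,0],[0,0,0]],[[0.7,0.012,0],[0,0,0]],[[0.7,0.012,0],[0,0,0]],[[0.7,0.012,0],[0,0,0]],[[0.4,0,0],[0,0,0]],[[0,0,0],[0,0,0]],[[0,0,0],[0,0,0.05]],[[0,0,0],[0,0,0.09]],[[0,0,0],[0,0,0.09]]])

```text
time: 71.05
tool_pos: [0.5446, 0.1261, 0.2077]
tool_rot: [3.142, 0.0, 1.035]
contact_force: [0.2, 0.1, -3.6]
opening: 0.0117
grip_force: 45.0
```

send_rows(plan=[[[0,0,0],[0,0,0.09]],[[0,0,0],[0,0,0.09]],[[0,0,0],[0,0,0.09]],[[0,0,0],[0,0,0.09]],[[0,0,0],[0,0,0.09]],[[0,0,0],[0,0,0.09]],[[0,0,0],[0,0,0.09]],[[0,0,0],[0,0,0.073]],[[0,0,0],[0,0,0]],[[0,0,0],[0,0,0]]])

```text
time: 72.3
tool_pos: [0.5447, 0.1265, 0.2077]
tool_rot: [3.142, -0.0, -0.062]
contact_force: [-1.0, -0.3, -2.8]
opening: 0.0117
grip_force: 45.0
```

```bash
python3 - <<'E'
from h import *
im,d,c=look('w14');go(.5446,.1271,.0685,np.radians(-3.7))
P=cloud(d,c);X,Y,Z=P[...,0],P[...,1],P[...,2]
m=(d>0)&(Z>.155)&(Z<.2)&(X>.45)&(X<.65);q=P[m];print(len(q),cv2.minAreaRect((q[:,:2]*1000).astype(np.float32)))
E
```

```text
t 72.3 tcp [0.5447 0.1265 0.2077] yaw -3.6 open 0.0117 F [-1.  -0.3 -2.8]
q6 1.72 turn deg 0.1 units 0.001
before [-0.01 -0.02  5.57]
after [-0.01 -0.02  5.57]
21415 ((541.3790893554688, 127.31536865234375), (150.51171875, 94.24594116210938), 86.39358520507812)
```

View pics/w14.png

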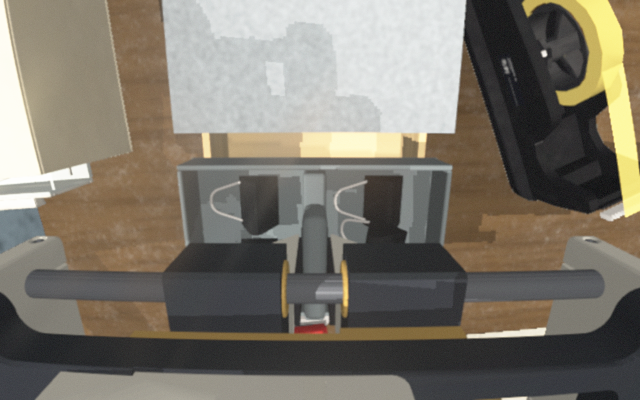

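send_rows(plan=[[[0,0,0.3],[0,0,0]],[[0,0,0.6],[0,0,0]],[[0,0,0.7],[0,0,0]],[[0,0,0.7],[0,0,0]],[[0,0,0.6],[0,0,0]],[[0,0,0.5],[0,0,0]],[[0,0,0.4],[0,0,0]],[[0,0,0.3],[0,0,0]],[[0,0,0],[0,0,0]],[[0,0,0],[0,0,0]]])

```text
time: 73.6
tool_pos: [0.5451, 0.1269, 0.1057]
tool_rot: [-3.141, -0.001, -0.064]
contact_force: [0.0, -0.1, -3.3]
opening: 0.0117
grip_force: 45.0
```

send_rows(plan=[[[0,0,0.3],[0,0,0]],[[0,0,0.3],[0,0,0]],[[0,0,0.3],[0,0,0]],[[0,0,0.2],[0,0,0]],[[0,0,0.15],[0,0,0]],[[0,0,0.12],[0,0,0]],[[0,0,0.1],[0,0,0]],[[0,0,0],[0,0,0]],[[0,0,0],[0,0,0]],[[0,0,0],[0,0,0]]])

```text
time: 74.85
tool_pos: [0.5448, 0.1269, 0.0686]
tool_rot: [-3.141, -0.0, -0.064]
contact_force: [-0.5, -0.1, -3.3]
opening: 0.0114
grip_force: 45.0
```

send_rows(plan=[[[0,0,0.04],[0,0,0]],[[0,0,0],[0,0,0]],[[0,0,0],[0,0,0]],[[0,0,0],[0,0,0]],[[0,0,0],[0,0,0]],[[0,0,0],[0,0,0]],[[0,0,0],[0,0,0]],[[0,0,0],[0,0,0]],[[0,0,0],[0,0,0]],[[0,0,0],[0,0,0]]])

```text
time: 76.1
tool_pos: [0.5447, 0.1269, 0.0675]
tool_rot: [-3.142, -0.0, -0.064]
contact_force: [0.6, 0.9, -2.3]
opening: 0.0115
grip_force: 45.0
```

send_rows(plan=[[[0,0,0],[0,0,0]],[[0,0,0],[0,0,0]],[[0,0,0],[0,0,0]],[[0,0,0],[0,0,0]],[[0,0,0],[0,0,0]],[[0,0,-0.3],[0,0,0]],[[0,0,-0.8],[0,0,0]],[[0,0,-1],[0,0,0]],[[0,0,-1],[0,0,0]],[[0,0,-1],[0,0,0]]], gripper=-0.3)

```text
time: 77.35
tool_pos: [0.5447, 0.1269, 0.1714]
tool_rot: [-3.141, -0.001, -0.064]
contact_force: [0.9, -0.0, 0.5]
opening: 0.0319
grip_force: 0.0
```

send_rows(plan=[[[-1,0,-0.5],[0,0,0]],[[-1,0,0],[0,0,0]],[[-1,0,0],[0,0,0]],[[-1,0,0],[0,0,0]],[[0,0,0],[0,0,0]],[[0,0,0],[0,0,0]],[[0,0,0],[0,0,0]],[[0,0,0],[0,0,0]],[[0,0,0],[0,0,0]],[[0,0,0],[0,0,0]]])

```text
time: 78.6
tool_pos: [0.445, 0.1333, 0.1824]
tool_rot: [-3.142, 0.0, -0.064]
contact_force: [0.1, 0.4, -0.1]
opening: 0.0323
grip_force: 0.0
```

```bash
python3 - <<'E'
from h import *
im,d,c=look('w15');P=cloud(d,c);X,Y,Z=P[...,0],P[...,1],P[...,2]
clips(['wrist'],.07)
# front face top
m=(d>0)&(Z>.085)&(Z<.097)&(X>.44)&(X<.5)&(Y>.05)&(Y<.2);q=P[m];print(len(q),q[:,0].min() if len(q) else '',q.mean(0) if len(q) else '')
m=(d>0)&(Z>.075)&(Z<.084)&(X>.5)&(X<.6)&(Y>.11)&(Y<.15);q=P[m];print('handle z',len(q),q.mean(0) if len(q) else '')
snap('scene','scene3')
im=cv2.imread('pics/scene3.png')[100:260,230:430];cv2.imwrite('pics/c3.png',cv2.resize(im,None,fx=3,fy=3))
E
```

```text
t 78.6 tcp [0.445  0.1333 0.1824] yaw -3.7 open 0.0323 F [ 0.1  0.4 -0.1]
wrist 1022 px [275  55] xy [563. 161.] size [23. 32.] ang 86 z 0.046
wrist 671 px [275 103] xy [524. 164.] size [23. 28.] ang 87 z 0.046
3953 0.45609944610861247 [0.46849798 0.12463467 0.0921478 ]
handle z 1213 [0.54103346 0.12721137 0.08128851]
```

View pics/c3.png

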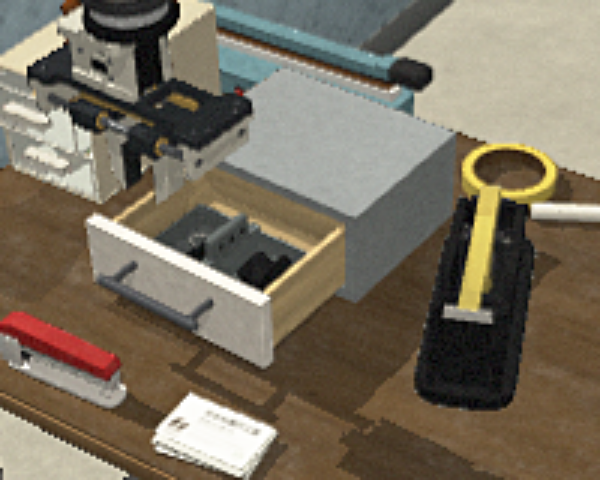

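send_rows(plan=[[[-0.9,0,0],[0,0,0]],[[-0.92,0,0],[0,0,0]],[[0,0,0.8],[0,0,0]],[[0,0,1],[0,0,0]],[[0,0,1],[0,0,0]],[[0,0,0.9],[0,0,0]],[[0,0,0.7],[0,0,0]],[[0,0,0.5],[0,0,0]],[[0,0,0.2],[0,0,0]],[[0,0,0],[0,0,0]]], gripper=-1, force=10)

```text
time: 79.95
tool_pos: [0.3996, 0.1362, 0.055]
tool_rot: [-3.142, 0.0, -0.064]
contact_force: [0.3, -0.1, -0.9]
opening: 0.0005
grip_force: 0.0
```

send_rows(plan=[[[0.2,0,0],[0,0,0]],[[0.2,0,0],[0,0,0]],[[0.25,0,0],[0,0,0]],[[0.3,0,0],[0,0,0]],[[0.3,0,0],[0,0,0]],[[0.4,0,0],[0,0,0]],[[0.4,0,0],[0,0,0]],[[0.4,0,0],[0,0,0]],[[0.4,0,0],[0,0,0]],[[0.4,0,0],[0,0,0]]])

```text
time: 81.2
tool_pos: [0.4813, 0.131, 0.0549]
tool_rot: [-3.141, -0.0, -0.064]
contact_force: [-1.3, 1.1, 0.1]
opening: 0.0003
grip_force: 0.7
```

```bash
python3 - <<'E'
from h import *
s=robot.observe();print(s['tool_pos'],s['contact_force'])
im,d,c=snap('scene');P=cloud(d,c);X,Y,Z=P[...,0],P[...,1],P[...,2]
m=(d>0)&(Z>.086)&(Z<.098)&(X>.44)&(X<.59)&(Y>.03)&(Y<.22);q=P[m];print(len(q),np.percentile(q[:,0],[2,10,50]) if len(q) else '')
E
```

```text
[0.48125269 0.13098179 0.05494267] [-1.31817272  1.10976816  0.1169163 ]
103 [0.46835389 0.46978896 0.52718939]
```

send_rows(plan=[[[0.35,0,0],[0,0,0]],[[0.35,0,0],[0,0,0]],[[0.3,0,0],[0,0,0]],[[0.25,0,0],[0,0,0]],[[0.2,0,0],[0,0,0]],[[0.15,0,0],[0,0,0]],[[0.1,0,0],[0,0,0]],[[0.1,0,0],[0,0,0]],[[0,0,0],[0,0,0]],[[0,0,0],[0,0,0]]])

```text
time: 82.5
tool_pos: [0.5257, 0.1281, 0.0551]
tool_rot: [-3.141, -0.001, -0.064]
contact_force: [0.5, 0.6, 0.4]
opening: 0.0001
grip_force: 0.0
```

send_rows(plan=[[[0.1,0,0],[0,0,0]],[[0.1,0,0],[0,0,0]],[[0.08,0,0],[0,0,0]],[[0.06,0,0],[0,0,0]],[[0,0,0],[0,0,0]],[[0,0,0],[0,0,0]],[[0,0,0],[0,0,0]],[[0,0,0],[0,0,0]],[[0,0,0],[0,0,0]],[[0,0,0],[0,0,0]]])

```text
time: 83.75
tool_pos: [0.5331, 0.1276, 0.0549]
tool_rot: [3.141, 0.002, -0.064]
contact_force: [-6.1, 0.8, 2.9]
opening: 0.0008
grip_force: 2.6
```

send_rows(plan=[[[0.04,0,0],[0,0,0]],[[0,0,0],[0,0,0]],[[0.03,0,0],[0,0,0]],[[0,0,0],[0,0,0]],[[0,0,0],[0,0,0]],[[0,0,0],[0,0,0]],[[0,0,0],[0,0,0]],[[0,0,0],[0,0,0]],[[0,0,0],[0,0,0]],[[0,0,0],[0,0,0]]])

```text
time: 85.0
tool_pos: [0.5332, 0.1276, 0.0548]
tool_rot: [3.141, 0.005, -0.064]
contact_force: [-10.6, 0.5, 7.5]
opening: 0.0007
grip_force: 5.4
```

The drawer has hit its stop. I'll back off, lift and check.

send_rows(plan=[[[-0.2,0,0],[0,0,0]],[[-0.6,0,0],[0,0,0]],[[-0.8,0,0],[0,0,0]],[[-0.8,0,0],[0,0,0]],[[0,0,-0.8],[0,0,0]],[[0,0,-1],[0,0,0]],[[0,0,-1],[0,0,0]],[[0,0,-1],[0,0,0]],[[0,0,-1],[0,0,0]],[[0,0,-1],[0,0,0]]])

```text
time: 86.25
tool_pos: [0.4765, 0.1312, 0.201]
tool_rot: [-3.141, -0.002, -0.064]
contact_force: [0.2, -1.1, -0.0]
opening: 0.0007
grip_force: 0.0
```

```bash
python3 - <<'E'
from h import *
im,d,c=look();P=cloud(d,c);X,Y,Z=P[...,0],P[...,1],P[...,2]
m=(d>0)&(Z>.086)&(Z<.098)&(X>.52)&(X<.64)&(Y>.05)&(Y<.2);q=P[m];print('front top x',len(q),np.percentile(q[:,0],[2,50,98]) if len(q) else '')
m=(d>0)&(Z>.10)&(Z<.11)&(X>.52)&(X<.8)&(Y>.05)&(Y<.2);q=P[m];print('board x',len(q),np.percentile(q[:,0],[1,2]) if len(q) else '')
m=(d>0)&(Z>.066)&(Z<.08)&(X>.52)&(X<.58)&(Y>.05)&(Y<.2);q=P[m];print('bar',len(q),np.percentile(q[:,0],[2,50,98]) if len(q) else '')
E
```

```text
t 86.25 tcp [0.4765 0.1312 0.201 ] yaw -3.7 open 0.0007 F [ 0.2 -1.1 -0. ]
front top x 4573 [0.58106997 0.59137306 0.60140003]
board x 8082 [0.59538239 0.5964472 ]
bar 2503 [0.54200946 0.55050325 0.57857771]
```

```bash
python3 - <<'E'
from h import *
im,d,c=ld('wrist');P=cloud(d,c);X,Y,Z=P[...,0],P[...,1],P[...,2]
m=(d>0)&(abs(Y-.16)<.0015)&(X>.56)&(X<.62)
q=P[m];q=q[np.argsort(q[:,0])];print(q[::max(1,len(q)//40),[0]].T.round(3) if 0 else np.c_[q[:,0],q[:,2]][::max(1,len(q)//40)].round(3).tolist())
E
```

```text
[[0.56, -0.0], [0.562, 0.0], [0.565, 0.0], [0.568, -0.001], [0.57, -0.001], [0.573, -0.0], [0.576, -0.001], [0.579, -0.001], [0.582, 0.0], [0.585, 0.001], [0.586, 0.024], [0.586, 0.055], [0.586, 0.061], [0.586, 0.001], [0.586, 0.091], [0.587, 0.091], [0.588, 0.092], [0.589, 0.094], [0.591, 0.092], [0.592, 0.092], [0.594, 0.093], [0.595, 0.093], [0.596, 0.094], [0.598, 0.094], [0.599, 0.093], [0.601, 0.096], [0.601, 0.105], [0.601, 0.104], [0.602, 0.105], [0.603, 0.104], [0.604, 0.105], [0.606, 0.104], [0.607, 0.105], [0.609, 0.105], [0.61, 0.105], [0.611, 0.105], [0.613, 0.104], [0.614, 0.104], [0.615, 0.105], [0.616, 0.107], [0.618, 0.104], [0.619, 0.103]]
```

The drawer front sits flush against the unit with no gap, so I'm handing in.

```bash
python3 -c "
from cell import robot
print(robot.hand_in())"
```

```text
the job is handed in; nothing more can be done
None
```

I put all five clips I found in the tray, set the tray flat in the drawer, closed the drawer to its stop and handed in at about 86 s; no verdict came back, and I viewed 16 pictures against your limit of 14.

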